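# Sort bolts by thread pitch into the guarded gauge racks

### The arm

A 7-joint arm with a two-finger parallel gripper is mounted at the origin on the work surface. World frame = base frame: x ahead of the robot, y to its left, z up, the work surface at z = 0. Lengths are in m, angles in rad, forces in N, time in s.
With the tool pointing down it reaches from about 0.4 to 0.875 m from the base axis. Payload 19.3 kg.
Tool frame: the origin (TCP) lies at the very end of the fingers, on their centre line; the grasp point (between the pads) lies 19 mm behind it; z points along the fingers, y is the direction in which the jaws open and shut (so a half turn about z gives the same grasp; the last joint's range is limited). The gripper opens to 85 mm and grips with 20 to 120 N. Pads are 22 mm wide; open, the fingers measure 114 mm over their backs; the gripper's body (76 mm by 85 mm) begins 54 mm behind the grasp point. The pads swing forward as they close: fully open they stand 13 mm farther back than shut.
Start: joints at [1.252, 0.521, -0.036, 1.599, 0.021, 1.021, -0.113], TCP at [0.154, -0.606, 0.231] pointing down, gripper open.
Joint ranges: [-2.91, 2.91], [-0.3, 2.13], [-1.5, 1.42], [0.17, 2.43], [-1.26, 4.41], [0.16, 1.93], [-2.52, 2.52]. Speed limits (rad/s): [1.89, 1.89, 2.39, 2.39, 3.01, 3.01, 3.01].

### API

Orientations are given as [roll, pitch, yaw] about the fixed x, y, z axes, in that order (R = Rz(yaw) Ry(pitch) Rx(roll)).
In Python, from workcell import bot gives the robot as it stands.
- The arm moves only by the tool carry_out, never from a script. Its argument "targets" is a list of rows, each a list of 7 numbers: the shift along the tool's x, y, z in mm, then the turn, a rotation vector about the tool's x, y, z in units of 6 degrees (1.0 is 6 degrees), then the closure in counts, from 0 (fully open) to 255 (shut). A call has 1 to 5 rows; each row shifts and turns the commanded pose from where the row before left it, along the tool's axes as they then stand; what a row does not reach is not made up. A row lasts 1/12 s, in which the tool goes at most 41.7 mm and 7.16 degrees, less where a joint would pass 70% of its speed; a pose out of reach is approached as far as the arm can. A call is refused whole if a number of a shift passes 41.7 or a number of a turn 1, either way. A call with a gripper value outside its range is refused whole. The fingers move at their own pace and stop on an object; "force" is the grip in N (left out, the last holds). Time passes only in rows, so rows that do not move let the fingers close. It gives the time, the measured TCP pose, the force and the opening at its end, in the units of the state.
- bot.observe(): the state, without advancing time (a new reading comes with each control period).
- bot.grab_frame(name): name is "scene" or "side" or "wrist"; returns a dict with "color" (420x560x3 uint8, red, green, blue), "z_map" (420x560 float32, m along the optical axis (not along the pixel's ray), 0 where there is no reading), "K" (3x3 intrinsics, pixels), "cam_to_world" (4x4, takes a point from camera to world coordinates); the wrist camera has in their place "T_tool_cam" (4x4, takes a point from camera to tool coordinates, whose origin is the TCP and whose axes are the flange's). Camera axes: x right, y down, z forward; pixel columns grow to the right and rows downward; lengths in m; the calibration is good to about 2 mm. A picture is of the moment at which its call begins: read the wrist's pose just before it.
- bot.job_done(): hands the job in, once; it reports no verdict.
The state is a dict: "clock": time; "qpos": joint angles; "qd": joint speeds; "joint_efforts": joint torques, N m; "position": TCP position; "tool_rot": TCP orientation; "force": force on the tool from outside, world axes, zero at the start; "moment": the same for the moment, N m; "grip_width": finger opening in m.
Only numpy, scipy, OpenCV 4.12 (cv2) and the standard library are available. Lean on these libraries where they do the work, as an engineer would, in place of code of your own. Each camera call takes 0.05 s, during which the arm holds its last target. There are 200 camera calls.

### The job

Sort the bolts on the table by thread pitch into the gauge bench: push the selector knob in and turn it to open the guard of a rack, and seat each coarse-thread bolt in a notched seat of the coarse rack (on the left of the knob as the robot sees it) and each fine-thread bolt in the fine rack (on the right), lying level and fully down with the gauge plates in its thread grooves and its head towards the robot. There are four to six bolts, one to a seat, in any order. When all are in, turn the knob back to its middle locked position, popped up, so that both guards are closed; leave the other things on the table alone.

Things in the scene. Friction and masses are not known exactly. Their poses are not given: they have to be found in the camera images.
- coarse0_mid (a point): Coarse-thread steel bolt, may be absent; point on its axis at half length (10.5 mm up as it lies). 96 mm long, x from head to tip: square head 21 mm, x -48 to -34 mm; thread, 14 mm root, 19 mm outer diameter; collar 21 mm across, x 42 to 48 mm. Ring ridges 12 mm apart at x -24, -12, 0, 12, 24, 36 mm, 5 mm wide at root, 2 at crest. 0.16 kg. Grip at mid-length.
- fine0_mid (a point): Fine-thread steel bolt, may be absent; point on its axis at half length (10.5 mm up as it lies). 96 mm long, x from head to tip: square head 21 mm, x -48 to -34 mm; thread, 14 mm root, 19 mm outer diameter; collar 21 mm across, x 42 to 48 mm. Ring ridges 8 mm apart, x -32 to 32 mm (one at 0), 4 mm wide at root, 1.4 at crest. 0.16 kg. Grip at mid-length.
- coarse1_mid (a point): Coarse-thread steel bolt, may be absent; point on its axis at half length (10.5 mm up as it lies). 96 mm long, x from head to tip: square head 21 mm, x -48 to -34 mm; thread, 14 mm root, 19 mm outer diameter; collar 21 mm across, x 42 to 48 mm. Ring ridges 12 mm apart at x -24, -12, 0, 12, 24, 36 mm, 5 mm wide at root, 2 at crest. 0.16 kg. Grip at mid-length.
- fine1_mid (a point): Fine-thread steel bolt, may be absent; point on its axis at half length (10.5 mm up as it lies). 96 mm long, x from head to tip: square head 21 mm, x -48 to -34 mm; thread, 14 mm root, 19 mm outer diameter; collar 21 mm across, x 42 to 48 mm. Ring ridges 8 mm apart, x -32 to 32 mm (one at 0), 4 mm wide at root, 1.4 at crest. 0.16 kg. Grip at mid-length.
- coarse2_mid (a point): Coarse-thread steel bolt, may be absent; point on its axis at half length (10.5 mm up as it lies). 96 mm long, x from head to tip: square head 21 mm, x -48 to -34 mm; thread, 14 mm root, 19 mm outer diameter; collar 21 mm across, x 42 to 48 mm. Ring ridges 12 mm apart at x -24, -12, 0, 12, 24, 36 mm, 5 mm wide at root, 2 at crest. 0.16 kg. Grip at mid-length.
- fine2_mid (a point): Fine-thread steel bolt, may be absent; point on its axis at half length (10.5 mm up as it lies). 96 mm long, x from head to tip: square head 21 mm, x -48 to -34 mm; thread, 14 mm root, 19 mm outer diameter; collar 21 mm across, x 42 to 48 mm. Ring ridges 8 mm apart, x -32 to 32 mm (one at 0), 4 mm wide at root, 1.4 at crest. 0.16 kg. Grip at mid-length.
- coarse_lane0 (a point): Seat of the coarse rack (left (+y) of the knob) nearest the knob: where a seated coarse bolt's mid-point lies, 40 mm above the table, bolt along this point's x (away from the robot), tip to +x. Middle (x -17 to 17 mm) free for fingers down to 10 mm above the table. Seats 46 mm apart in y. Behind, from x 62 mm, a deck 56 mm high.
- coarse_lane1 (a point): Middle seat of the coarse rack, as lane0. In each seat steel gauge plates 2 mm thick stand across at x -18, 18, 30 mm, with 90 degree V notches for the 14 mm root (V bottom 10 mm below the seat point, flanks up to its height). They enter the thread grooves when the bolt's mid-point is on the seat point; resting on ridges it lies about 3 mm high.
- coarse_lane2 (a point): Seat of the coarse rack farthest from the knob, as lane0
- guard_coarse (a joint): Clear guard plate with dark steel edges, 57 to 64 mm above the table, that slides over the coarse rack: 0 m closed (covers the seats from x -30 mm back; no bolt can be put in or taken out), about 0.084 m open (slid back in +x of the bench, clear of the seats). Driven by the knob; a weak spring closes it.
- fine_lane0 (a point): Seat of the fine rack (right (-y) of the knob) nearest the knob: where a seated fine bolt's mid-point lies, 40 mm above the table, bolt along this point's x (away from the robot), tip to +x. Middle (x -17 to 17 mm) free for fingers down to 10 mm above the table. Seats 46 mm apart in y. Behind, from x 62 mm, a deck 56 mm high.
- fine_lane1 (a point): Middle seat of the fine rack, as lane0. In each seat steel gauge plates 2 mm thick stand across at x -20, 20, 28, 36 mm, with 90 degree V notches for the 14 mm root (V bottom 10 mm below the seat point, flanks up to its height). They enter the thread grooves when the bolt's mid-point is on the seat point; resting on ridges it lies about 3 mm high.
- fine_lane2 (a point): Seat of the fine rack farthest from the knob, as lane0
- guard_fine (a joint): Clear guard plate with dark steel edges, 57 to 64 mm above the table, that slides over the fine rack: 0 m closed (covers the seats from x -30 mm back; no bolt can be put in or taken out), about 0.084 m open (slid back in +x of the bench, clear of the seats). Driven by the knob; a weak spring closes it.
- deck_mid (a point): top centre of the bench's light grey deck, 56 mm above the table, 128.5 mm behind (in +x of the bench from) the knob's axis; its axes are the bench's
- dial (a joint): Knob angle, clockwise from above positive: 0 locked (guards closed; the start), +1.047 rad coarse guard open, -1.047 rad fine guard open. A key stops it turning (0.1 rad play) unless pressed in; it pops up only within 0.1 rad of a position, and may be held in past one. Weak guard springs (up to 0.15 N m) turn a knob let go in between back towards 0.
- press (a joint): How far the knob is pushed in (down), m: 0 up, 0.009 fully in; it turns freely from 0.006 m. Spring force 5.6 N at the top, 9 N fully in; springs up when released.
- knob_grip (a point): On the knob's axis, moves with it. Grip bar 44 mm long (this point's x), 12 mm wide (y), from 21 mm below to 11 mm above this point, on a round skirt 48 mm wide whose top is 21 mm below this point. With the knob up this point is 75 mm above the table; at angle 0 its x is the bench's x. Around the skirt a collar 75 mm wide, 44 mm above the table.
- handset: black handset 60 x 130 x 10 mm lying flat; not part of the job, leave it where it is; origin at the centre of its underside
- tape: tape roll, 90 mm across, 24 mm high; not part of the job, leave it where it is; origin at the centre of its underside
- driver: screwdriver; not part of the job, leave it where it is; origin at the centre of its underside
- cell: grey battery cell 18 x 65 mm, lying; not part of the job, leave it where it is; origin at the centre of its underside
- carton: small carton 90 x 120 x 45 mm; not part of the job, leave it where it is; origin at the centre of its underside
- jar: jar 60 mm across, 70 mm high; not part of the job, leave it where it is; origin at the centre of its underside
Mind the look-alikes: they are no part of the job. Leave any green look-alike of the part that bears fine1_mid alone. Leave any green look-alike of the part that bears coarse1_mid alone.

How it is judged:
On the way, in this order (a step that is already met when the one before it is completed fails the run):
1. the knob has been pushed and turned to a side position, so that a guard is open ((value of joint dial above 0.93 rad or value of joint dial below -0.93 rad)), for 0.2 s.
2. every bolt present is seated in a seat of the rack of its pitch (((y of coarse0_mid in the frame of coarse_lane0 between -0.004 and 0.004 m and x of coarse0_mid in the frame of coarse_lane0 between -0.014 and 0.014 m and z of coarse0_mid in the frame of coarse_lane0 between -0.002 and 0.002 m and x of deck_mid in the frame of coarse0_mid above 0.05 m and angle between the x axis of coarse0_mid and the x axis of coarse_lane0, either way round below 0.05 rad) or (y of coarse0_mid in the frame of coarse_lane1 between -0.004 and 0.004 m and x of coarse0_mid in the frame of coarse_lane1 between -0.014 and 0.014 m and z of coarse0_mid in the frame of coarse_lane1 between -0.002 and 0.002 m and x of deck_mid in the frame of coarse0_mid above 0.05 m and angle between the x axis of coarse0_mid and the x axis of coarse_lane1, either way round below 0.05 rad) or (y of coarse0_mid in the frame of coarse_lane2 between -0.004 and 0.004 m and x of coarse0_mid in the frame of coarse_lane2 between -0.014 and 0.014 m and z of coarse0_mid in the frame of coarse_lane2 between -0.002 and 0.002 m and x of deck_mid in the frame of coarse0_mid above 0.05 m and angle between the x axis of coarse0_mid and the x axis of coarse_lane2, either way round below 0.05 rad)) and ((y of fine0_mid in the frame of fine_lane0 between -0.004 and 0.004 m and x of fine0_mid in the frame of fine_lane0 between -0.014 and 0.014 m and z of fine0_mid in the frame of fine_lane0 between -0.002 and 0.002 m and x of deck_mid in the frame of fine0_mid above 0.05 m and angle between the x axis of fine0_mid and the x axis of fine_lane0, either way round below 0.05 rad) or (y of fine0_mid in the frame of fine_lane1 between -0.004 and 0.004 m and x of fine0_mid in the frame of fine_lane1 between -0.014 and 0.014 m and z of fine0_mid in the frame of fine_lane1 between -0.002 and 0.002 m and x of deck_mid in the frame of fine0_mid above 0.05 m and angle between the x axis of fine0_mid and the x axis of fine_lane1, either way round below 0.05 rad) or (y of fine0_mid in the frame of fine_lane2 between -0.004 and 0.004 m and x of fine0_mid in the frame of fine_lane2 between -0.014 and 0.014 m and z of fine0_mid in the frame of fine_lane2 between -0.002 and 0.002 m and x of deck_mid in the frame of fine0_mid above 0.05 m and angle between the x axis of fine0_mid and the x axis of fine_lane2, either way round below 0.05 rad)) and ((y of coarse1_mid in the frame of coarse_lane0 between -0.004 and 0.004 m and x of coarse1_mid in the frame of coarse_lane0 between -0.014 and 0.014 m and z of coarse1_mid in the frame of coarse_lane0 between -0.002 and 0.002 m and x of deck_mid in the frame of coarse1_mid above 0.05 m and angle between the x axis of coarse1_mid and the x axis of coarse_lane0, either way round below 0.05 rad) or (y of coarse1_mid in the frame of coarse_lane1 between -0.004 and 0.004 m and x of coarse1_mid in the frame of coarse_lane1 between -0.014 and 0.014 m and z of coarse1_mid in the frame of coarse_lane1 between -0.002 and 0.002 m and x of deck_mid in the frame of coarse1_mid above 0.05 m and angle between the x axis of coarse1_mid and the x axis of coarse_lane1, either way round below 0.05 rad) or (y of coarse1_mid in the frame of coarse_lane2 between -0.004 and 0.004 m and x of coarse1_mid in the frame of coarse_lane2 between -0.014 and 0.014 m and z of coarse1_mid in the frame of coarse_lane2 between -0.002 and 0.002 m and x of deck_mid in the frame of coarse1_mid above 0.05 m and angle between the x axis of coarse1_mid and the x axis of coarse_lane2, either way round below 0.05 rad)) and ((y of fine1_mid in the frame of fine_lane0 between -0.004 and 0.004 m and x of fine1_mid in the frame of fine_lane0 between -0.014 and 0.014 m and z of fine1_mid in the frame of fine_lane0 between -0.002 and 0.002 m and x of deck_mid in the frame of fine1_mid above 0.05 m and angle between the x axis of fine1_mid and the x axis of fine_lane0, either way round below 0.05 rad) or (y of fine1_mid in the frame of fine_lane1 between -0.004 and 0.004 m and x of fine1_mid in the frame of fine_lane1 between -0.014 and 0.014 m and z of fine1_mid in the frame of fine_lane1 between -0.002 and 0.002 m and x of deck_mid in the frame of fine1_mid above 0.05 m and angle between the x axis of fine1_mid and the x axis of fine_lane1, either way round below 0.05 rad) or (y of fine1_mid in the frame of fine_lane2 between -0.004 and 0.004 m and x of fine1_mid in the frame of fine_lane2 between -0.014 and 0.014 m and z of fine1_mid in the frame of fine_lane2 between -0.002 and 0.002 m and x of deck_mid in the frame of fine1_mid above 0.05 m and angle between the x axis of fine1_mid and the x axis of fine_lane2, either way round below 0.05 rad)) and ((y of coarse2_mid in the frame of coarse_lane0 between -0.004 and 0.004 m and x of coarse2_mid in the frame of coarse_lane0 between -0.014 and 0.014 m and z of coarse2_mid in the frame of coarse_lane0 between -0.002 and 0.002 m and x of deck_mid in the frame of coarse2_mid above 0.05 m and angle between the x axis of coarse2_mid and the x axis of coarse_lane0, either way round below 0.05 rad) or (y of coarse2_mid in the frame of coarse_lane1 between -0.004 and 0.004 m and x of coarse2_mid in the frame of coarse_lane1 between -0.014 and 0.014 m and z of coarse2_mid in the frame of coarse_lane1 between -0.002 and 0.002 m and x of deck_mid in the frame of coarse2_mid above 0.05 m and angle between the x axis of coarse2_mid and the x axis of coarse_lane1, either way round below 0.05 rad) or (y of coarse2_mid in the frame of coarse_lane2 between -0.004 and 0.004 m and x of coarse2_mid in the frame of coarse_lane2 between -0.014 and 0.014 m and z of coarse2_mid in the frame of coarse_lane2 between -0.002 and 0.002 m and x of deck_mid in the frame of coarse2_mid above 0.05 m and angle between the x axis of coarse2_mid and the x axis of coarse_lane2, either way round below 0.05 rad)) and ((y of fine2_mid in the frame of fine_lane0 between -0.004 and 0.004 m and x of fine2_mid in the frame of fine_lane0 between -0.014 and 0.014 m and z of fine2_mid in the frame of fine_lane0 between -0.002 and 0.002 m and x of deck_mid in the frame of fine2_mid above 0.05 m and angle between the x axis of fine2_mid and the x axis of fine_lane0, either way round below 0.05 rad) or (y of fine2_mid in the frame of fine_lane1 between -0.004 and 0.004 m and x of fine2_mid in the frame of fine_lane1 between -0.014 and 0.014 m and z of fine2_mid in the frame of fine_lane1 between -0.002 and 0.002 m and x of deck_mid in the frame of fine2_mid above 0.05 m and angle between the x axis of fine2_mid and the x axis of fine_lane1, either way round below 0.05 rad) or (y of fine2_mid in the frame of fine_lane2 between -0.004 and 0.004 m and x of fine2_mid in the frame of fine_lane2 between -0.014 and 0.014 m and z of fine2_mid in the frame of fine_lane2 between -0.002 and 0.002 m and x of deck_mid in the frame of fine2_mid above 0.05 m and angle between the x axis of fine2_mid and the x axis of fine_lane2, either way round below 0.05 rad))), for 0.2 s.
At the end, for the whole second after the job is handed in: Each bolt present rests in a seat of its pitch's rack: middle within 4 mm sideways, 2 mm in height, 14 mm lengthways of the seat point, within 0.05 rad of its direction, head to the robot. Knob at its middle position (within 0.12 rad) and up (under 3 mm in) (all of step 2 and value of joint dial between -0.12 and 0.12 rad and value of joint press below 0.003 m); the robot touches nothing.
It fails at once if another thing on the table is moved by more than 40 mm (distance of any of handset, tape, driver, cell, carton, jar from where it was at the start of the episode above 0.04 m).
Of coarse0, fine0, coarse1, fine1, coarse2, fine2 only 4 to 6 are there at a start; the rules pass over those that are not, and their reading is None.
At some moment in a run one of coarse0, fine0, coarse1, fine1, coarse2, fine2 may be knocked a few centimetres aside while the robot is not near it.
Once in a run the grip may slacken for a moment while it holds something.
It also fails if it takes over 210 s, if anything falls off the work surface, if the arm or the gripper's body presses on something with over 40 N, if the wrist force passes 120 N, or if a joint passes its speed limit or range.

## Working session

There is one attempt and no reset: what is moved stays moved. The work goes in short steps, Python scripts to look and compute and a tool call to move; the robot and the scene stay as the last step left them, time stands still between calls to the robot, and variables do not carry over. Pictures are saved under pics/ and viewed, about 12 in all and at most 16, crops included, and the job is handed in when it is done.

Besides the shell and the picture viewer there is one more tool, called after "Request:" as name([rows], argument=value, ...), one row to a line, values as JSON. carry_out: Moves the arm, as the interface text tells. Its arguments: {"type":"object","properties":{"targets":{"type":"array","items":{"type":"array","items":{"type":"number"}}},"force":{"type":"number"}},"required":["targets"]}

```bash
mkdir -p pics; ls; cat > h.py <<'E'
import numpy as np, cv2
from scipy.spatial.transform import Rotation as R
from workcell import bot
def save(name,img): cv2.imwrite('pics/'+name+'.png',cv2.cvtColor(img,cv2.COLOR_RGB2BGR))
def frame(n):
    s=bot.observe(); f=bot.grab_frame(n)
    if n=='wrist':
        T=np.eye(4);T[:3,:3]=R.from_euler('xyz',s['tool_rot']).as_matrix();T[:3,3]=s['position']
        f['cam_to_world']=T@f['T_tool_cam']
    return f
def world(f):
    z=f['z_map'];K=f['K'];v,u=np.indices(z.shape)
    p=np.stack([(u-K[0,2])/K[0,0]*z,(v-K[1,2])/K[1,1]*z,z],-1)
    T=f['cam_to_world'];w=p@T[:3,:3].T+T[:3,3]; w[z==0]=np.nan
    return w
E
python3 - <<'E'
from h import *
s=bot.observe();print({k:np.round(v,3) for k,v in s.items()})
for n in('scene','side','wrist'):
    f=frame(n);print(n,f['K'].round(1).tolist(),f['cam_to_world'].round(3).tolist())
    np.savez('pics/'+n+'0.npz',color=f['color'],w=world(f),T=f['cam_to_world'],K=f['K'])
    if n=='wrist':print(f['T_tool_cam'].round(3).tolist())
    save(n+'0',f['color'])
E
```

```text
pics
{'clock': np.float64(0.0), 'qpos': array([ 1.252,  0.522, -0.036,  1.6  ,  0.021,  1.021, -0.113]), 'qd': array([ 0.001, -0.001, -0.   , -0.001, -0.   ,  0.   ,  0.001]), 'joint_efforts': array([-1.0000e-03, -9.2712e+01,  1.9790e+00, -3.6994e+01,  1.8000e-02,
        8.0000e-03,  0.0000e+00]), 'position': array([ 0.154, -0.605,  0.231]), 'tool_rot': array([-3.14 ,  0.   ,  0.249]), 'force': array([-0.385, -0.187, -0.665]), 'moment': array([-0.001,  0.062, -0.012]), 'grip_width': np.float64(0.085)}
scene [[410.3, 0.0, 280.4], [0.0, 410.3, 210.5], [0.0, 0.0, 1.0]] [[0.463, 0.738, -0.491, 1.024], [0.887, -0.389, 0.251, -0.308], [-0.006, -0.552, -0.834, 0.898], [0.0, 0.0, 0.0, 1.0]]
side [[494.7, 0.0, 286.9], [0.0, 494.7, 198.3], [0.0, 0.0, 1.0]] [[-0.751, -0.388, 0.534, -0.248], [-0.66, 0.464, -0.591, 0.783], [-0.018, -0.797, -0.604, 0.949], [0.0, 0.0, 0.0, 1.0]]
wrist [[294.3, 0.0, 280.8], [0.0, 294.3, 212.2], [0.0, 0.0, 1.0]] [[0.246, -0.927, -0.282, 0.225], [-0.969, -0.236, -0.071, -0.588], [-0.001, 0.29, -0.957, 0.372], [0.0, 0.0, 0.0, 1.0]]
[[-0.0, -0.957, -0.29, 0.073], [1.0, -0.0, 0.0, 0.001], [-0.0, -0.29, 0.957, -0.141], [0.0, 0.0, 0.0, 1.0]]
```

View pics/scene0.png

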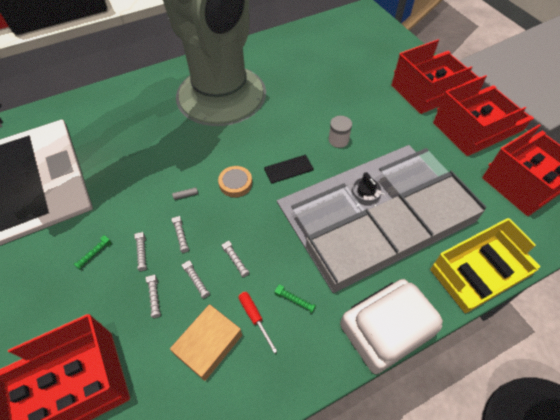

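View pics/side0.png

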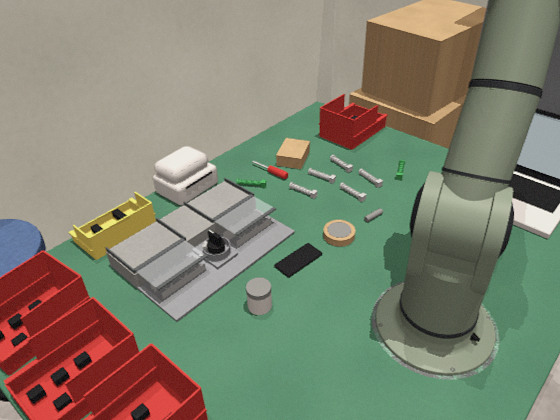

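```bash
python3 - <<'E'
from h import *
d=np.load('pics/scene0.npz');c=d['color'];w=d['w']
hsv=cv2.cvtColor(c,cv2.COLOR_RGB2HSV)
m=((hsv[...,1]<60)&(hsv[...,2]>90)&(w[...,2]<0.05)).astype(np.uint8);m[:205]=0;m[320:]=0;m[:,:120]=0;m[:,262:]=0
n,l,st,ce=cv2.connectedComponentsWithStats(m)
for i in range(1,n):
    if st[i,4]<60: continue
    p=w[l==i];p=p[~np.isnan(p[:,0])]
    mu=p[:,:2].mean(0);u,s,vt=np.linalg.svd(p[:,:2]-mu,full_matrices=False)
    t=(p[:,:2]-mu)@vt[0]
    print(ce[i].round(),st[i,4],mu.round(3),p[:,2].mean().round(3),'ang',np.degrees(np.arctan2(vt[0,1],vt[0,0])).round(1),'len',np.ptp(t).round(3))
for u,v in [(367,187),(340,128),(235,180),(288,168),(185,193),(207,342),(247,305),(290,297),(93,252),(400,220),(432,150),(458,215),(363,255),(280,200),(412,150),(330,285),(484,208)]:
    print((u,v),w[v,u].round(3))
save('zoom0',cv2.resize(c[200:330,120:260],None,fx=4,fy=4,interpolation=cv2.INTER_CUBIC))
E
```

```text
[180. 233.] 310 [ 0.447 -0.296] 0.015 ang -6.8 len 0.117
[140. 251.] 334 [ 0.448 -0.398] 0.015 ang -12.6 len 0.114
[235. 258.] 336 [ 0.573 -0.203] 0.014 ang 5.7 len 0.112
[195. 278.] 362 [ 0.578 -0.306] 0.015 ang 7.2 len 0.112
[153. 295.] 382 [ 0.573 -0.406] 0.015 ang -11.3 len 0.112
(367, 187) [0.57  0.172 0.061]
(340, 128) [0.369 0.216 0.07 ]
(235, 180) [ 0.367 -0.108  0.026]
(288, 168) [0.388 0.042 0.014]
(185, 193) [ 0.337 -0.241  0.016]
(207, 342) [ 0.739 -0.335  0.045]
(247, 305) [ 0.697 -0.227  0.024]
(290, 297) [ 0.723 -0.132  0.018]
(93, 252) [ 0.401 -0.5    0.018]
(400, 220) [0.687 0.189 0.056]
(432, 150) [ 0.513  0.45  -0.001]
(458, 215) [0.742 0.321 0.058]
(363, 255) [0.725 0.056 0.056]
(280, 200) [ 0.471 -0.026  0.01 ]
(412, 150) [0.49  0.393 0.006]
(330, 285) [ 0.741 -0.038  0.021]
(484, 208) [0.758 0.384 0.066]
```

View pics/zoom0.png

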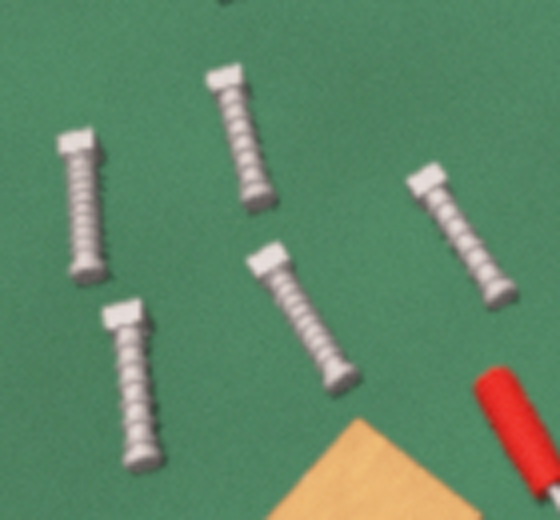

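Request:
carry_out([
  [30, -21, -20, 0, 0, 0, 0],
  [33, -21, -14, 0, 0, 0, 0],
  [33, -21, -14, 0, 0, 0, 0],
  [33, -21, -14, 0, 0, 0, 0],
  [33, -21, -14, 0, 0, 0, 0],
])

```text
clock: 0.57
position: [0.2858, -0.4625, 0.3078]
tool_rot: [-3.141, 0.0, 0.249]
force: [1.6, -1.2, 0.4]
grip_width: 0.0855
```

Request:
carry_out([
  [33, -21, -14, 0, 0, 0, 0],
  [33, -21, -14, 0, 0, 0, 0],
  [33, -21, -14, 0, 0, 0, 0],
  [33, -21, -14, 0, 0, 0, 0],
  [0, 0, 0, 0, 0, 0.4, 0],
])

```text
clock: 0.98
position: [0.3979, -0.3446, 0.3658]
tool_rot: [3.141, -0.004, 0.216]
force: [1.2, 1.0, -0.2]
grip_width: 0.0856
```

Request:
carry_out([
  [0, 0, 0, 0, 0, 1, 0],
  [0, 0, 0, 0, 0, 1, 0],
  [0, 0, 0, 0, 0, 0, 0],
  [0, 0, 0, 0, 0, 0, 0],
])

```text
clock: 1.32
position: [0.3922, -0.3501, 0.3632]
tool_rot: [-3.141, 0.0, 0.001]
force: [0.2, -0.6, -0.6]
grip_width: 0.0856
```

```bash
python3 - <<'E'
from h import *
f=frame('wrist');w=world(f);c=f['color']
np.savez('pics/w1.npz',color=c,w=w)
save('w1',c)
d=np.load('pics/scene0.npz');W=d['w']
m=(abs(W[...,2]-0.056)<0.004)&(W[...,0]>0.5)&(W[...,0]<0.9)&(W[...,1]>-0.1)&(W[...,1]<0.5)
P=W[m][:,:2].astype(np.float32);print(len(P))
yy=np.histogram(P[:,1],20);
r=cv2.minAreaRect(P*1000);print(r,cv2.boxPoints(r).round())
print(cv2.minAreaRect(P[(P[:,0]>0.6)]*1000))
E
```

```text
7988
((713.413818359375, 166.77618408203125), (365.46649169921875, 469.69073486328125), 0.6592598557472229) [[528. 400.]
 [533. -70.]
 [899. -66.]
 [893. 404.]]
((747.2081298828125, 167.16506958007812), (297.8733825683594, 469.69073486328125), 0.6592598557472229)
```

View pics/w1.png

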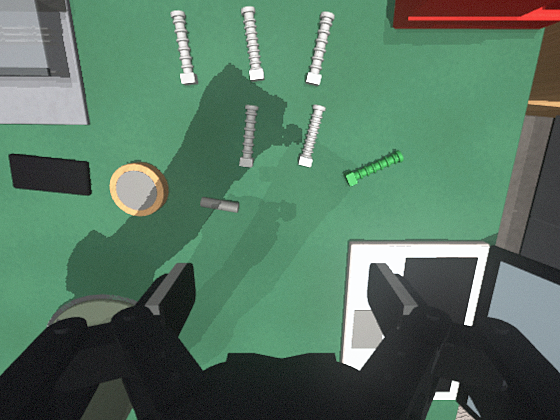

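```bash
python3 - <<'E'
from h import *
c=np.load('pics/w1.npz')['color']
save('w1z',cv2.resize(c[0:175,165:345],None,fx=4.4,fy=3.4,interpolation=cv2.INTER_CUBIC)[:598,:798])
d=np.load('pics/scene0.npz');W=d['w'];print(W[180:200:3,360:376:3].round(3).reshape(-1,3)[:,:].tolist())
E
```

```text
[[0.527, 0.184, 0.034], [0.548, 0.173, 0.064], [0.557, 0.174, 0.074], [0.567, 0.175, 0.084], [0.572, 0.18, 0.087], [0.552, 0.212, 0.044], [0.549, 0.165, 0.058], [0.552, 0.173, 0.056], [0.562, 0.173, 0.067], [0.57, 0.174, 0.076], [0.579, 0.175, 0.086], [0.582, 0.182, 0.086], [0.555, 0.161, 0.054], [0.559, 0.168, 0.054], [0.562, 0.175, 0.054], [0.574, 0.173, 0.069], [0.583, 0.174, 0.079], [0.585, 0.182, 0.077], [0.562, 0.158, 0.051], [0.568, 0.161, 0.057], [0.57, 0.17, 0.054], [0.578, 0.172, 0.061], [0.585, 0.175, 0.068], [0.581, 0.19, 0.054], [0.567, 0.155, 0.046], [0.574, 0.158, 0.053], [0.58, 0.163, 0.057], [0.583, 0.17, 0.056], [0.586, 0.177, 0.056], [0.582, 0.192, 0.041], [0.568, 0.157, 0.032], [0.576, 0.159, 0.041], [0.582, 0.163, 0.046], [0.584, 0.172, 0.043], [0.586, 0.18, 0.04], [0.591, 0.185, 0.044], [0.582, 0.145, 0.045], [0.58, 0.158, 0.034], [0.591, 0.157, 0.049], [0.592, 0.166, 0.044], [0.592, 0.177, 0.037], [0.601, 0.177, 0.048]]
```

View pics/w1z.png

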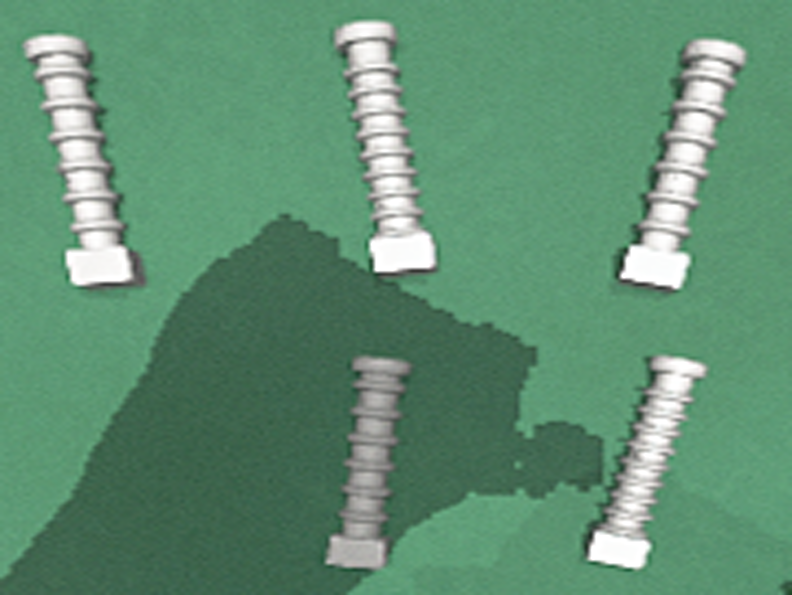

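```bash
python3 - <<'E'
from h import *
z=np.load('pics/w1.npz');c=cv2.cvtColor(z['color'],cv2.COLOR_RGB2GRAY).astype(float);w=z['w']
hsv=cv2.cvtColor(z['color'],cv2.COLOR_RGB2HSV)
m=((hsv[...,1]<70)&(hsv[...,2]>70)).astype(np.uint8)
outs=[]
for n,(u,v) in dict(A=(183,48),B=(252,43),C=(321,47),D=(248,135),E=(312,135)).items():
    q=np.zeros_like(m);q[max(0,v-42):v+42,u-22:u+22]=m[max(0,v-42):v+42,u-22:u+22]
    k,l,st,ce=cv2.connectedComponentsWithStats(q);i=1+np.argmax(st[1:,4]);
    ys,xs=np.nonzero(l==i);P=np.c_[xs,ys].astype(np.float32)
    vx,vy,x0,y0=cv2.fitLine(P,cv2.DIST_L2,0,.01,.01).ravel()
    if vy<0: vx,vy=-vx,-vy
    t=(P-[x0,y0])@[vx,vy];a,b=t.min()-1,t.max()+1
    T=np.linspace(a,b,240);S=np.linspace(-11,11,60)
    mx=(x0+T[None]*vx-S[:,None]*vy).astype(np.float32);my=(y0+T[None]*vy+S[:,None]*vx).astype(np.float32)
    im=cv2.remap(z['color'],mx,my,cv2.INTER_CUBIC)
    mm=cv2.remap(q*255,mx,my,cv2.INTER_LINEAR)
    width=(mm>127).sum(0)
    tip=w[ys,xs];tip=tip[~np.isnan(tip[:,0])]
    outs.append(cv2.resize(im,(760,110)))
    p=width[35:225]-np.convolve(width,np.ones(31)/31,'same')[35:225]
    F=np.abs(np.fft.rfft(p*np.hanning(len(p)),4096));fr=np.fft.rfftfreq(4096,1)*240/96*1.0 # cyc/mm
    print(n,'E12',F[(fr>1/13.5)&(fr<1/10.5)].max().round(),'E8',F[(fr>1/9)&(fr<1/7)].max().round(),'cen',tip[:,:2].mean(0).round(3), (tip.min(0)),(tip.max(0)))
save('strips',np.vstack(outs))
E
```

```text
A E12 214.0 E8 49.0 cen [ 0.572 -0.206] [ 0.52312052 -0.21967055 -0.00488686] [ 0.62650039 -0.18521178  0.02136349]
B E12 21.0 E8 233.0 cen [ 0.578 -0.309] [ 0.52797408 -0.3244739  -0.00406069] [ 0.63204747 -0.29163768  0.02209525]
C E12 208.0 E8 23.0 cen [ 0.572 -0.409] [ 0.52197875 -0.43041513 -0.00416704] [ 0.62539906 -0.38879161  0.02150671]
D E12 207.0 E8 20.0 cen [ 0.445 -0.299] [ 0.395064   -0.31408352 -0.00404632] [ 0.49507627 -0.28159065  0.02205402]
E E12 24.0 E8 196.0 cen [ 0.445 -0.4  ] [ 0.39360556 -0.42298742 -0.00359024] [ 0.49515702 -0.37914306  0.02154633]
```

View pics/strips.png

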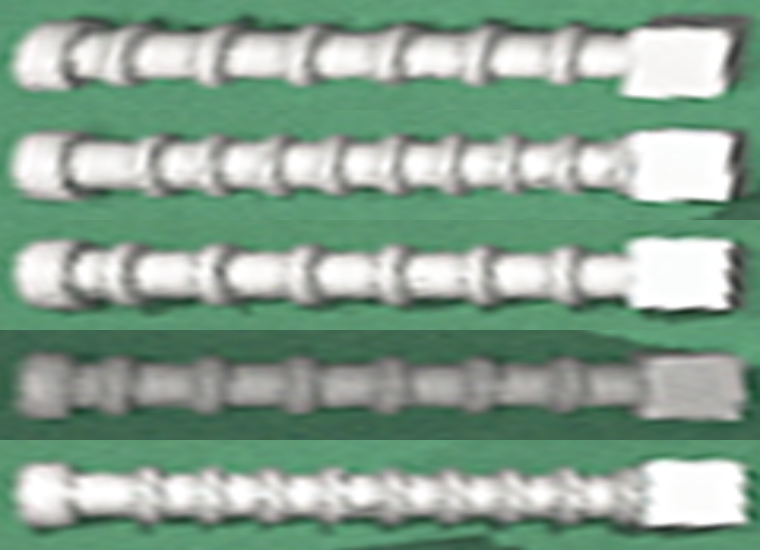

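Request:
carry_out([
  [13.5, -37, 3, 0, 0, 0, 0],
  [13.5, -37, 3, 0, 0, 0, 0],
  [13.5, -37, 3, 0, 0, 0, 0],
  [13.5, -37, 3, 0, 0, 0, 0],
  [13.5, -37, 3, 0, 0, 0, 0],
])

```text
clock: 1.78
position: [0.4604, -0.1638, 0.3483]
tool_rot: [3.141, -0.0, 0.0]
force: [1.5, -0.5, 0.8]
grip_width: 0.0854
```

Request:
carry_out([
  [13.5, -37, 3, 0, 0, 0, 0],
  [13.5, -37, 3, 0, 0, 0, 0],
  [13.5, -37, 3, 0, 0, 0, 0],
  [13.5, -37, 3, 0, 0, 0, 0],
  [13.5, -37, 3, 0, 0, 0, 0],
])

```text
clock: 2.2
position: [0.5285, 0.0211, 0.3332]
tool_rot: [-3.142, -0.0, 0.0]
force: [1.2, -1.3, 0.1]
grip_width: 0.085
```

Request:
carry_out([
  [13.5, -37, 3, 0, 0, 0, 150],
  [13.5, -37, 3, 0, 0, 0, 150],
  [13.5, -37, 3, 0, 0, 0, 150],
  [13.5, -37, 3, 0, 0, 0, 150],
  [0, 0, 0, 0, 0, 0, 150],
])

```text
clock: 2.62
position: [0.5827, 0.1749, 0.3199]
tool_rot: [-3.138, 0.002, 0.008]
force: [-0.3, -0.3, 0.6]
grip_width: 0.0351
```

Request:
carry_out([
  [0, 0, 0, 0, 0, 0, 150],
  [0, 0, 0, 0, 0, 0, 150],
])

```text
clock: 2.78
position: [0.5826, 0.1667, 0.321]
tool_rot: [3.141, 0.001, -0.001]
force: [-0.4, -0.1, -0.1]
grip_width: 0.0353
```

```bash
python3 - <<'E'
from h import *
f=frame('wrist');w=world(f);c=f['color']
np.savez('pics/w2.npz',color=c,w=w,T=f['cam_to_world'],K=f['K'])
save('w2',c)
E
```

```text
(no output)
```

View pics/w2.png

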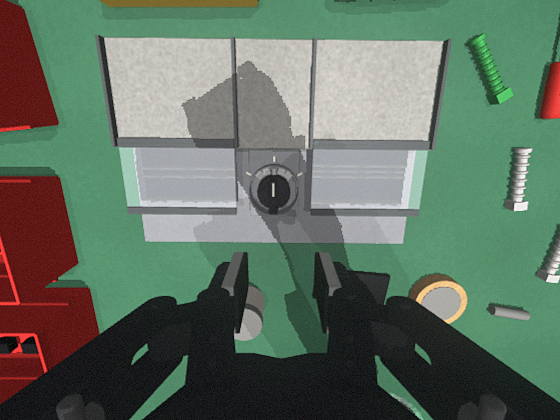

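```bash
python3 - <<'E'
from h import *
z=np.load('pics/w2.npz');w=z['w'];c=z['color']
q=w[165:215,245:305].reshape(-1,3)
t=q[q[:,2]>0.075];print('bar',len(t),t.mean(0).round(4),t.min(0).round(3),t.max(0).round(3),cv2.minAreaRect((t[:,:2]*1000).astype(np.float32)))
# deck front edge & sides: fit lines by depth step
def fit(pts): 
    pts=np.array(pts);A=np.c_[pts[:,0],np.ones(len(pts))];k,*_=np.linalg.lstsq(A,pts[:,1],rcond=None)
    r=pts[:,1]-A@k; g=abs(r)<2*np.std(r)+1e-6;k,*_=np.linalg.lstsq(A[g],pts[g,1],rcond=None);return k,np.std(r)
back=[];base=[]
for u in range(150,400,4):
    col=w[:,u]
    hi=np.nonzero((col[:200,2]>0.048)&(col[:200,2]<0.07))[0]
    if len(hi): back.append((col[hi[0],1],col[hi[0],0]))
    lo=np.nonzero((col[215:260,2]>0.004))[0]
    if len(lo): base.append((col[215+lo[-1],1],col[215+lo[-1],0]))
print('deck back x vs y',fit(back),'base front',fit(base))
L=[];Rr=[]
for v in range(45,135,3):
    row=w[v]; hi=np.nonzero((row[:,2]>0.048)&(row[:,2]<0.07)&(row[:,1]<0.5)&(row[:,1]>-.15))[0]
    L.append((row[hi[0],0],row[hi[0],1]));Rr.append((row[hi[-1],0],row[hi[-1],1]))
print('left y vs x',fit(L),'right',fit(Rr))
for v in(155,165,175,185,195,205,210,225):
    print(v,[tuple(w[v,u].round(3)) for u in(125,132,145,180,210,236,240,245,305,310,315,350,400,410,420)])
K=z['K'];print(np.mean(L,0),np.mean(Rr,0))
save('w2z',cv2.resize(c[135:235,115:435],None,fx=2.5,fy=5,interpolation=cv2.INTER_CUBIC))
E
```

```text
bar 307 [0.5621 0.177  0.084 ] [0.539 0.171 0.075] [0.582 0.183 0.087] ((560.5186767578125, 176.7860107421875), (11.86652946472168, 43.881744384765625), 89.14167785644531)
deck back x vs y (array([0.01087914, 0.75260117]), np.float64(0.00043818366233525845)) base front (array([0.01219506, 0.46468509]), np.float64(0.04396894417436677))
left y vs x (array([-0.01392373,  0.39703964]), np.float64(0.026376133454979345)) right (array([-0.01254153, -0.02769596]), np.float64(0.0005303955946723687))
155 [(np.float64(0.615), np.float64(0.376), np.float64(0.06)), (np.float64(0.615), np.float64(0.366), np.float64(0.06)), (np.float64(0.615), np.float64(0.348), np.float64(0.061)), (np.float64(0.615), np.float64(0.301), np.float64(0.06)), (np.float64(0.615), np.float64(0.261), np.float64(0.059)), (np.float64(0.609), np.float64(0.234), np.float64(0.008)), (np.float64(0.609), np.float64(0.228), np.float64(0.009)), (np.float64(0.61), np.float64(0.22), np.float64(0.01)), (np.float64(0.609), np.float64(0.129), np.float64(0.008)), (np.float64(0.609), np.float64(0.121), np.float64(0.009)), (np.float64(0.6
[... 5827 characters left out ...]
(np.float64(0.497), np.float64(0.281), np.float64(0.008)), (np.float64(0.497), np.float64(0.239), np.float64(0.008)), (np.float64(0.497), np.float64(0.232), np.float64(0.009)), (np.float64(0.497), np.float64(0.224), np.float64(0.009)), (np.float64(0.497), np.float64(0.126), np.float64(0.009)), (np.float64(0.497), np.float64(0.118), np.float64(0.009)), (np.float64(0.496), np.float64(0.11), np.float64(0.007)), (np.float64(0.497), np.float64(0.053), np.float64(0.008)), (np.float64(0.497), np.float64(-0.028), np.float64(0.01)), (np.float64(0.493), np.float64(-0.05), np.float64(-0.001)), (np.float64(0.493), np.float64(-0.067), np.float64(-0.002))]
[0.69662512 0.39479455] [ 0.69619015 -0.03646951]
```

View pics/w2z.png

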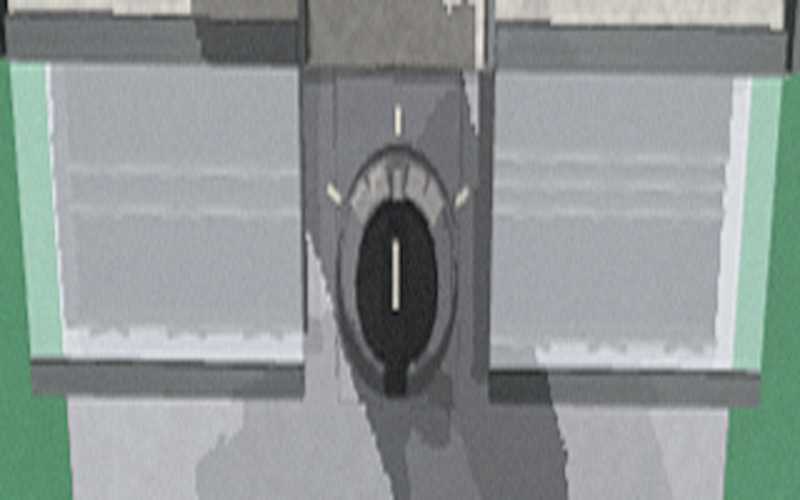

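Request:
carry_out([
  [-21.5, -10, 20, 0, 0, 0.1, 150],
  [0, 0, 41, 0, 0, 0, 150],
  [0, 0, 41, 0, 0, 0, 150],
  [0, 0, 41, 0, 0, 0, 150],
  [0, 0, 41, 0, 0, 0, 150],
])

```text
clock: 3.25
position: [0.5612, 0.1756, 0.1364]
tool_rot: [-3.142, -0.002, -0.014]
force: [1.4, 0.4, 0.1]
grip_width: 0.0349
```

Request:
carry_out([
  [0, 0, 30, 0, 0, 0, 150],
  [0, 0, 20, 0, 0, 0, 150],
  [0, 0, 0, 0, 0, 0, 150],
])

```text
clock: 3.5
position: [0.5593, 0.1751, 0.0839]
tool_rot: [3.139, 0.005, -0.014]
force: [-0.4, -0.2, 0.3]
grip_width: 0.0354
```

```bash
python3 - <<'E'
from h import *
s=bot.observe();print({k:np.round(v,4) for k,v in s.items()})
f=frame('side');save('s1',cv2.resize(f['color'][170:320,140:340],None,fx=4,fy=4)[:600,:800])
E
```

```text
{'clock': np.float64(3.5), 'qpos': array([-0.1634,  0.6728, -0.3464,  1.8   ,  0.3226,  0.7302, -2.2682]), 'qd': array([ 0.0089, -0.0694, -0.0238, -0.0472, -0.0322,  0.0805,  0.0227]), 'joint_efforts': array([ -1.3824, -93.9494,  -5.5934, -27.8797,   0.6493,  -1.7732,
        -0.5488]), 'position': array([0.5593, 0.1751, 0.0839]), 'tool_rot': array([ 3.1394,  0.0049, -0.0137]), 'force': array([-0.3518, -0.1693,  0.2583]), 'moment': array([ 0.0058, -0.014 ,  0.0063]), 'grip_width': np.float64(0.0354)}
```

View pics/s1.png

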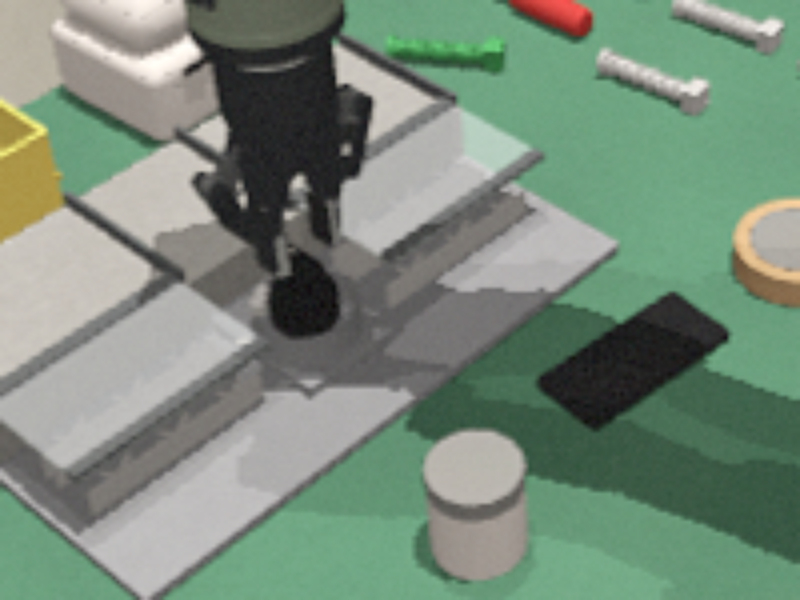

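Request:
carry_out([
  [0, 0, -40, 0, 0, -1, 150],
  [0, 0, -10, 0, 0, -1, 150],
  [0, 0, 0, 0, 0, -1, 150],
  [0, 0, 0, 0, 0, -1, 150],
  [0, 0, 0, 0, 0, -1, 150],
])

```text
clock: 3.97
position: [0.5623, 0.1766, 0.1402]
tool_rot: [3.14, -0.003, 0.515]
force: [0.2, 0.1, 0.0]
grip_width: 0.0349
```

Request:
carry_out([
  [0, 0, 0, 0, 0, -1, 150],
  [0, 0, 0, 0, 0, -1, 150],
  [0, 0, 0, 0, 0, -1, 150],
  [0, 0, 0, 0, 0, -1, 150],
  [0, 0, 0, 0, 0, -1, 150],
])

```text
clock: 4.38
position: [0.5622, 0.1765, 0.1398]
tool_rot: [3.139, -0.001, 1.038]
force: [-0.3, 0.6, -0.4]
grip_width: 0.0352
```

Request:
carry_out([
  [0, 0, 0, 0, 0, -1, 150],
  [0, 0, 0, 0, 0, -1, 150],
  [0, 0, 0, 0, 0, -1, 150],
  [0, 0, 0, 0, 0, -1, 150],
  [0, 0, 0, 0, 0, -1, 150],
])

```text
clock: 4.8
position: [0.5622, 0.1763, 0.1398]
tool_rot: [3.138, 0.001, 1.562]
force: [0.5, 0.1, -0.1]
grip_width: 0.0354
```

Request:
carry_out([
  [0, 0, 0, 0, 0, -1, 150],
  [0, 0, 0, 0, 0, -1, 150],
  [0, 0, 0, 0, 0, -1, 150],
  [0, 0, 0, 0, 0, -1, 150],
  [0, 0, 0, 0, 0, -1, 150],
])

```text
clock: 5.22
position: [0.5622, 0.1762, 0.1397]
tool_rot: [3.139, 0.003, 2.085]
force: [0.4, 0.5, 0.5]
grip_width: 0.0347
```

Request:
carry_out([
  [0, 0, 0, 0, 0, -1, 150],
  [0, 0, 0, 0, 0, -1, 150],
  [0, 0, 0, 0, 0, -1, 150],
  [0, 0, 0, 0, 0, -1, 150],
  [0, 0, 0, 0, 0, -1, 150],
])

```text
clock: 5.63
position: [0.5622, 0.1761, 0.1396]
tool_rot: [3.141, 0.003, 2.609]
force: [-0.6, 0.1, -0.1]
grip_width: 0.035
```

Request:
carry_out([
  [0, 0, 0, 0, 0, -1, 150],
  [0, 0, 0, 0, 0, -1, 150],
  [0, 0, 0, 0, 0, -1, 150],
  [0, 0, 0, 0, 0, -1, 150],
  [0, 0, 0, 0, 0, -1, 150],
])

```text
clock: 6.05
position: [0.5622, 0.176, 0.1396]
tool_rot: [-3.14, 0.003, 3.132]
force: [0.2, -0.1, -0.0]
grip_width: 0.0352
```

Request:
carry_out([
  [0, 0, 0, 0, 0, 0, 150],
  [0, 0, 0, 0, 0, 0, 150],
])

```text
clock: 6.22
position: [0.5619, 0.1764, 0.1387]
tool_rot: [-3.141, 0.002, 3.124]
force: [0.4, -0.0, -0.7]
grip_width: 0.0352
```

```bash
cat >> h.py <<'E'
def st():
    s=bot.observe();print('t',round(s['clock'],2),'q',s['qpos'].round(2),'p',s['position'].round(4),'rot',s['tool_rot'].round(4),'F',s['force'].round(1),'w',round(s['grip_width'],4))
def to(x,y,z,yaw=None):
    "shift in tool axes (mm) and turn (units) to reach a pose"
    s=bot.observe();Rm=R.from_euler('xyz',s['tool_rot'])
    d=Rm.inv().apply(np.array([x,y,z])-s['position'])*1000
    print('shift',d.round(1),'turn', None if yaw is None else (np.degrees((Rm.inv()*R.from_euler('xyz',[np.pi,0,yaw])).as_rotvec())/6).round(2))
E
python3 - <<'E'
from h import *
st();to(0.561,0.1765,0.062,np.pi-0.012)
f=frame('wrist');w=world(f);c=f['color'];np.savez('pics/w3.npz',color=c,w=w)
q=w.reshape(-1,3);q=q[(abs(q[:,0]-.56)<.04)&(abs(q[:,1]-.177)<.03)&(q[:,2]>.07)&(q[:,2]<.092)];print(len(q),q.mean(0),q.min(0),q.max(0),cv2.minAreaRect((q[:,:2]*1000).astype(np.float32)))
save('w3',c)
E
```

```text
t 6.22 q [ 0.3   0.83 -1.11  1.74  0.83  1.11  0.47] p [0.5619 0.1764 0.1387] rot [-3.1410e+00  1.9000e-03  3.1241e+00] F [ 0.4 -0.  -0.7] w 0.0352
shift [ 1.   0.1 76.7] turn [-0.01  0.02 -0.05]
1044 [0.55872384 0.1763769  0.08367002] [0.53876571 0.17018232 0.0700152 ] [0.58240659 0.18239249 0.08659591] ((560.560546875, 176.40345764160156), (11.71618938446045, 43.59531021118164), 88.98100280761719)
```

Request:
carry_out([
  [1, 0, 40, 0, 0, 0, 150],
  [0, 0, 36, 0, 0, 0, 150],
  [0, 0, 0, 0, 0, 0, 150],
  [0, 0, 0, 0, 0, 0, 230],
  [0, 0, 0, 0, 0, 0, 230],
], force=70)

```text
clock: 6.68
position: [0.5608, 0.1779, 0.0634]
tool_rot: [3.141, 0.001, 3.127]
force: [-0.6, -3.5, 0.7]
grip_width: 0.012
```

Request:
carry_out([
  [0, 0, 0, 0, 0, 0, 230],
  [0, 0, 0, 0, 0, 0, 230],
  [0, 0, 5, 0, 0, 0, 230],
  [0, 0, 4, 0, 0, 0, 230],
  [0, 0, 0, 0, 0, 0, 230],
])

```text
clock: 7.1
position: [0.561, 0.1778, 0.0544]
tool_rot: [3.141, 0.002, 3.128]
force: [-5.3, -4.6, 16.3]
grip_width: 0.0105
```

Request:
carry_out([
  [0, 0, 0, 0, 0, 1, 230],
  [0, 0, 0, 0, 0, 1, 230],
  [0, 0, 0, 0, 0, 1, 230],
  [0, 0, 0, 0, 0, 1, 230],
  [0, 0, 0, 0, 0, 1, 230],
])

```text
clock: 7.52
position: [0.561, 0.1779, 0.0544]
tool_rot: [3.14, 0.002, 2.6]
force: [-2.9, -2.1, 16.4]
grip_width: 0.0105
```

Request:
carry_out([
  [0, 0, 0, 0, 0, 1, 230],
  [0, 0, 0, 0, 0, 1, 230],
  [0, 0, 0, 0, 0, 1, 230],
  [0, 0, 0, 0, 0, 1, 230],
  [0, 0, 0, 0, 0, 1, 230],
])

```text
clock: 7.93
position: [0.5612, 0.178, 0.0544]
tool_rot: [3.139, 0.001, 2.076]
force: [-2.5, -2.3, 15.1]
grip_width: 0.0104
```

Request:
carry_out([
  [0, 0, 0, 0, 0, 0, 230],
  [0, 0, 0, 0, 0, 0, 230],
])

```text
clock: 8.1
position: [0.5612, 0.1779, 0.0544]
tool_rot: [3.139, 0.001, 2.08]
force: [-3.1, -1.4, 15.4]
grip_width: 0.0106
```

```bash
python3 - <<'E'
from h import *
st()
f=frame('scene');w=world(f)
for n,(a,b) in dict(knob=(.1764,.03)).items():
    q=w.reshape(-1,3);q=q[(abs(q[:,0]-.56)<.04)&(abs(q[:,1]-.177)<.03)&(q[:,2]>.06)];print(len(q))
save('sc1',cv2.resize(f['color'][130:290,260:500],None,fx=3,fy=3))
E
```

```text
t 8.1 q [ 0.14  0.84 -0.82  1.79  0.8   0.87 -0.55] p [0.5612 0.1779 0.0544] rot [3.1387e+00 1.0000e-03 2.0802e+00] F [-3.1 -1.4 15.4] w 0.0106
1746
```

View pics/sc1.png

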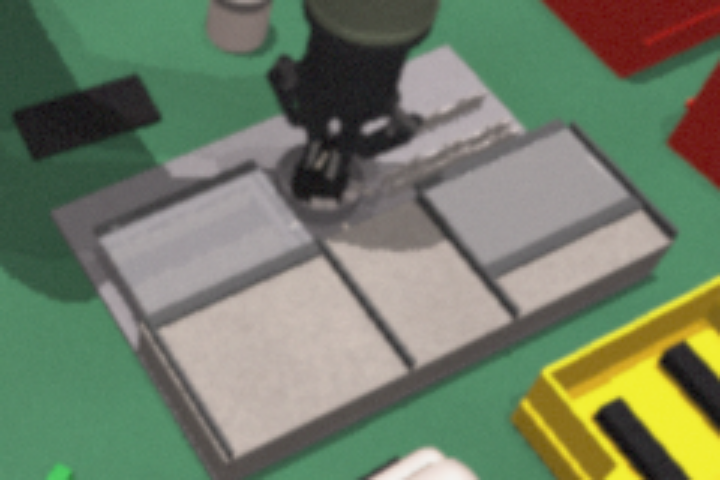

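Request:
carry_out([
  [0, 0, -5, 0, 0, 0, 230],
  [0, 0, -4, 0, 0, 0, 230],
  [0, 0, 0, 0, 0, 0, 150],
  [0, 0, 0, 0, 0, 0, 150],
  [0, 0, -40, 0, 0, 0, 150],
])

```text
clock: 8.57
position: [0.5577, 0.1758, 0.0966]
tool_rot: [-3.134, -0.002, 2.081]
force: [0.2, -0.6, -1.0]
grip_width: 0.0352
```

Request:
carry_out([
  [0, 0, -40, 0, 0, -1, 150],
  [0, 0, -40, 0, 0, -1, 100],
  [0, 0, -40, 0, 0, -1, 0],
  [0, 0, 0, 0, 0, -1, 0],
  [0, 0, 0, 0, 0, -1, 0],
])

```text
clock: 8.98
position: [0.561, 0.1777, 0.2237]
tool_rot: [3.139, 0.003, 2.609]
force: [0.8, -0.5, -1.5]
grip_width: 0.0812
```

Request:
carry_out([
  [0, 0, 0, 0, 0, -1, 0],
  [0, 0, 0, 0, 0, -1, 0],
  [0, 0, 0, 0, 0, -1, 0],
  [0, 0, 0, 0, 0, -1, 0],
  [0, 0, 0, 0, 0, -1, 0],
])

```text
clock: 9.4
position: [0.5601, 0.1773, 0.2214]
tool_rot: [3.142, 0.0, 3.134]
force: [0.1, -0.1, -0.3]
grip_width: 0.0854
```

```bash
python3 - <<'E'
from h import *
st()
f=frame('wrist');w=world(f);c=f['color'];np.savez('pics/w4.npz',color=c,w=w,T=f['cam_to_world'],K=f['K'])
save('w4',c)
E
```

```text
t 9.4 q [ 0.35  0.75 -1.21  1.67  0.74  1.25  0.54] p [0.5601 0.1773 0.2214] rot [3.1415e+00 2.0000e-04 3.1335e+00] F [ 0.1 -0.1 -0.3] w 0.0854
```

View pics/w4.png

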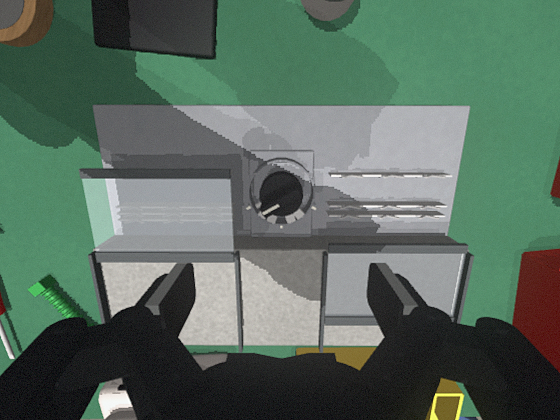

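```bash
python3 - <<'E'
from h import *
z=np.load('pics/w4.npz');w=z['w']
q=w.reshape(-1,3);q=q[(q[:,0]>.51)&(q[:,0]<.612)&(q[:,1]>.215)&(q[:,1]<.40)&(q[:,2]>.022)&(q[:,2]<.055)]
print(len(q));h,e=np.histogram(q[:,0],np.arange(.51,.614,.002));print([(round(a,3),int(b)) for a,b in zip(e,h) if b])
yb=np.arange(.215,.40,.003)
for lo,hi in((.53,.56),(.57,.583),(.583,.60)):
    r=q[(q[:,0]>lo)&(q[:,0]<hi)]
    print(lo,[ (round(y+.0015,4),round(float(np.max(r[(r[:,1]>=y)&(r[:,1]<y+.003),2],initial=0))*1000)) for y in yb])
c=z['color'];save('w4z',cv2.resize(c[160:225,315:465],None,fx=5,fy=7,interpolation=cv2.INTER_CUBIC))
E
```

```text
1254
[(np.float64(0.542), 203), (np.float64(0.544), 165), (np.float64(0.546), 4), (np.float64(0.578), 243), (np.float64(0.58), 183), (np.float64(0.582), 11), (np.float64(0.59), 250), (np.float64(0.592), 192), (np.float64(0.594), 3)]
0.53 [(np.float64(0.2165), 0), (np.float64(0.2195), 0), (np.float64(0.2225), 0), (np.float64(0.2255), 0), (np.float64(0.2285), 0), (np.float64(0.2315), 27), (np.float64(0.2345), 30), (np.float64(0.2375), 29), (np.float64(0.2405), 29), (np.float64(0.2435), 37), (np.float64(0.2465), 39), (np.float64(0.2495), 36), (np.float64(0.2525), 32), (np.float64(0.2555), 30), (np.float64(0.2585), 33), (np.float64(0.2615), 35), (np.float64(0.2645), 39), (np.float64(0.2675), 37), (np.float64(0.2705), 30), (np.float64(0.2735), 29), (np.float64(0.2765), 29), (np.float64(0.2795), 29), (np.float64(0.2825), 29), (np.float64(0.2855), 29), (np.float64(0.2885), 29), (np.float64(0.2915), 38), (np.float64(0.2945), 37), (np.float64(0.2975), 33), (np.float64(0.3005), 30), (np.float64(0.3035), 31), (np.float64(0.3065), 35), (np.float64(0.3095), 37), (np.float64(0.3125), 38), (np.floa
[... 3244 characters left out ...]
5), 29), (np.float64(0.3215), 28), (np.float64(0.3245), 29), (np.float64(0.3275), 28), (np.float64(0.3305), 29), (np.float64(0.3335), 29), (np.float64(0.3365), 38), (np.float64(0.3395), 37), (np.float64(0.3425), 35), (np.float64(0.3455), 31), (np.float64(0.3485), 30), (np.float64(0.3515), 35), (np.float64(0.3545), 36), (np.float64(0.3575), 38), (np.float64(0.3605), 36), (np.float64(0.3635), 29), (np.float64(0.3665), 29), (np.float64(0.3695), 29), (np.float64(0.3725), 0), (np.float64(0.3755), 0), (np.float64(0.3785), 0), (np.float64(0.3815), 0), (np.float64(0.3845), 0), (np.float64(0.3875), 0), (np.float64(0.3905), 0), (np.float64(0.3935), 0), (np.float64(0.3965), 0), (np.float64(0.3995), 0)]
```

View pics/w4z.png

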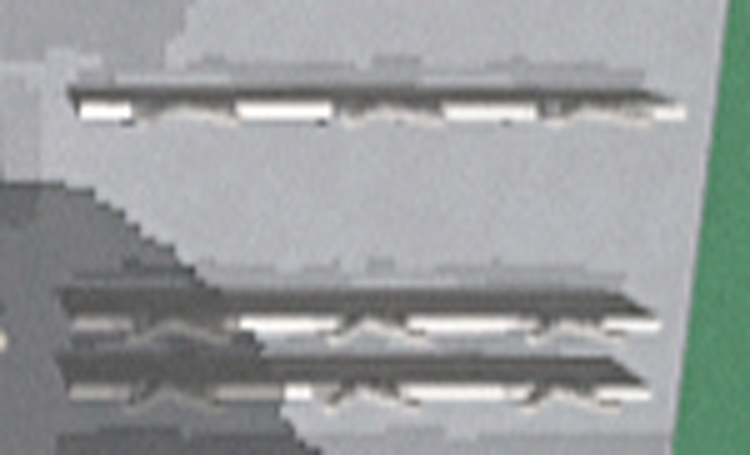

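Request:
carry_out([
  [-1.5, -38.5, 0, 0, 0, 0, 0],
  [-1.5, -38.5, 0, 0, 0, 0, 0],
  [-1.5, -38.5, 0, 0, 0, 0, 0],
  [-1.5, -38.5, 0, 0, 0, 0, 0],
  [-1.5, -38.5, 0, 0, 0, 0, 0],
])

```text
clock: 9.87
position: [0.5649, -0.0171, 0.2214]
tool_rot: [-3.142, 0.0, 3.126]
force: [1.0, -0.0, 0.0]
grip_width: 0.0853
```

Request:
carry_out([
  [-1.5, -38.5, 0, 0, 0, 0, 0],
  [-1.5, -38.5, 0, 0, 0, 0, 0],
  [-1.5, -38.5, 0, 0, 0, 0, 0],
  [-1.5, -38.5, 0, 0, 0, 0, 0],
  [-1.5, -38.5, 0, 0, 0, 0, 0],
])

```text
clock: 10.28
position: [0.5697, -0.21, 0.2214]
tool_rot: [-3.141, 0.0, 3.125]
force: [0.1, 0.8, 0.6]
grip_width: 0.0852
```

Request:
carry_out([
  [0, 0, 0, 0, 0, 0, 0],
  [0, 0, 0, 0, 0, 0, 0],
])

```text
clock: 10.45
position: [0.5697, -0.21, 0.2208]
tool_rot: [3.141, -0.0, 3.122]
force: [-0.5, 1.1, 0.8]
grip_width: 0.0854
```

```bash
cat >> h.py <<'E'
def bolts(f,zlo=.004,zhi=.03,box=(.3,.72,-.5,-.1),gr=None):
    "low-saturation bolts: mid, yaw, length from fitted depth points"
    w=world(f);hsv=cv2.cvtColor(f['color'],cv2.COLOR_RGB2HSV)
    with np.errstate(invalid='ignore'):
        m=((hsv[...,1]<75)&(hsv[...,2]>60)&(w[...,2]>zlo)&(w[...,2]<zhi)&(w[...,0]>box[0])&(w[...,0]<box[1])&(w[...,1]>box[2])&(w[...,1]<box[3])).astype(np.uint8)
    n,l,s,ce=cv2.connectedComponentsWithStats(m);out=[]
    for i in range(1,n):
        if s[i,4]<120: continue
        p=w[l==i];p=p[p[:,2]>zhi-.018] if zhi<.031 else p
        if len(p)<50: continue
        r=cv2.minAreaRect((p[:,:2]*1000).astype(np.float32));b=cv2.boxPoints(r)
        e=[b[1]-b[0],b[2]-b[1]];a=max(e,key=np.linalg.norm);a=a*np.sign(a[0])
        print('px',ce[i].round(),'mid',np.round(r[0],1),'size',np.round(sorted(r[1]),1),'yaw',round(float(np.arctan2(a[1],a[0])),4),'z',np.percentile(p[:,2],95).round(4))
E
python3 - <<'E'
from h import *
st();f=frame('wrist');save('w5',f['color']);bolts(f)
E
```

```text
t 10.45 q [ 0.99  0.8  -1.23  1.62  0.78  1.29  1.18] p [ 0.5697 -0.21    0.2208] rot [ 3.1412e+00 -4.0000e-04  3.1221e+00] F [-0.5  1.1  0.8] w 0.0854
px [374.   5.] mid [ 386. -117.] size [11.8 34.2] yaw 1.5077 z 0.0243
px [199.  71.] mid [ 445.7 -297.3] size [20.6 95.9] yaw -0.1075 z 0.0201
px [106.  73.] mid [ 446.  -399.8] size [21.9 96. ] yaw -0.2227 z 0.02
px [285. 187.] mid [ 572.5 -205.1] size [20.8 95.9] yaw 0.1015 z 0.0199
px [119. 188.] mid [ 571.6 -408.3] size [21.4 96.3] yaw -0.1982 z 0.02
px [200. 192.] mid [ 577.6 -308.9] size [21.4 95.8] yaw 0.1144 z 0.0199
```

```bash
python3 - <<'E'
from h import *
to(.5695,-.2054,.005,np.pi+.1015)
E
```

```text
shift [  0.5   2.5 216.2] turn [ 0.01  0.   -1.12]
```

Request:
carry_out([
  [0.5, 2.5, 30, 0, 0, -0.56, 0],
  [0, 0, 41, 0, 0, -0.56, 0],
  [0, 0, 41, 0, 0, 0, 0],
  [0, 0, 41, 0, 0, 0, 0],
  [0, 0, 41, 0, 0, 0, 0],
])

```text
clock: 10.92
position: [0.5697, -0.2036, 0.0259]
tool_rot: [3.141, 0.001, -3.036]
force: [0.4, -1.2, 0.2]
grip_width: 0.0852
```

Request:
carry_out([
  [0, 0, 20, 0, 0, 0, 100],
  [0, 0, 0, 0, 0, 0, 100],
  [0, 0, 0, 0, 0, 0, 210],
  [0, 0, 0, 0, 0, 0, 255],
  [0, 0, 0, 0, 0, 0, 255],
], force=80)

```text
clock: 11.33
position: [0.5708, -0.2051, 0.0094]
tool_rot: [-3.141, 0.002, -3.037]
force: [-0.2, 0.3, 0.6]
grip_width: 0.0256
```

Request:
carry_out([
  [0, 0, 0, 0, 0, 0, 255],
  [0, 0, 0, 0, 0, 0, 255],
  [0, 0, -10, 0, 0, 0, 255],
  [0, 0, -40, 0, 0, 0, 255],
  [0, 0, -40, 0, 0, 0, 255],
])

```text
clock: 11.75
position: [0.5688, -0.2049, 0.0985]
tool_rot: [3.14, -0.002, -3.037]
force: [0.4, -0.5, -0.0]
grip_width: 0.013
```

Request:
carry_out([
  [0, 0, -20, 0, 0, 0.57, 255],
  [0, 0, 0, 0, 0, 0.57, 255],
  [0, 0, 0, 0, 0, 0, 255],
])

```text
clock: 12.0
position: [0.5702, -0.2057, 0.1197]
tool_rot: [-3.14, 0.003, 3.123]
force: [0.1, -0.9, -2.6]
grip_width: 0.0128
```

```bash
python3 - <<'E'
from h import *
st();f=frame('wrist');save('w6',f['color']);np.savez('pics/w6.npz',color=f['color'],w=world(f))
E
```

```text
t 12.0 q [ 0.95  0.91 -1.14  1.71  0.91  1.15  1.09] p [ 0.5702 -0.2057  0.1197] rot [-3.1399e+00  2.6000e-03  3.1230e+00] F [ 0.1 -0.9 -2.6] w 0.0128
```

View pics/w6.png

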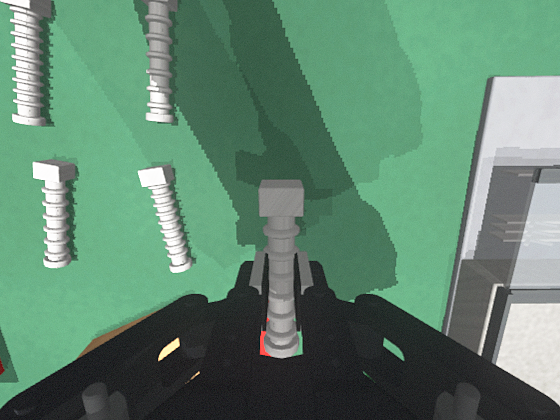

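```bash
cat >> h.py <<'E'
def held(f):
    "pose of the held bolt: head top face and tip collar in world and tool axes"
    s=bot.observe();w=world(f);Rm=R.from_euler('xyz',s['tool_rot'])
    t=Rm.inv().apply((w.reshape(-1,3)-s['position']))*1000
    g=cv2.cvtColor(f['color'],cv2.COLOR_RGB2HSV).reshape(-1,3)
    k=(abs(t[:,1])<25)&(t[:,2]<22)&(t[:,2]>-40)&(g[:,1]<70)
    h=t[k&(t[:,0]>33)&(t[:,0]<75)];c=t[k&(t[:,0]<-33)&(t[:,0]>-60)&(abs(t[:,1])<13)]
    for n,q in(('head',h),('tip',c)):
        if len(q)==0: print(n,'none');continue
        top=np.percentile(q[:,2],10);
        print(n,len(q),'x',np.percentile(q[:,0],[1,50,99]).round(1),'y mid',((np.percentile(q[:,1],2)+np.percentile(q[:,1],98))/2).round(1),'z top(tool)',top.round(1))
    k=(abs(t[:,1])<8)&(t[:,2]<14)&(t[:,2]>-40)&(g[:,1]<70)&(abs(t[:,0])<55)
    q=t[k]
    for x in range(-56,60,4):
        r=q[(q[:,0]>=x)&(q[:,0]<x+4)]
        if len(r)>3: print(x,np.percentile(r[:,2],15).round(1),end='; ')
    print()
E
python3 - <<'E'
import h; from h import *
z=np.load('pics/w6.npz');h.world=lambda f:z['w']
held({'color':z['color']})
E
```

```text
head 1506 x [33.2 41.1 45.5] y mid -0.8 z top(tool) -11.7
tip 989 x [-50.1 -44.1 -33.3] y mid -0.9 z top(tool) -9.7
-52 -10.3; -48 -9.9; -44 -7.3; -40 -9.0; -36 -6.9; -32 -7.4; -28 -9.0; -24 -7.2; -20 -7.4; -16 -9.0; -12 -36.2; -8 -36.5; -4 -35.9; 0 -35.8; 4 -36.7; 8 -32.8; 12 -7.5; 16 -7.5; 20 -9.2; 24 -7.4; 28 -10.6; 32 -11.5; 36 -11.7; 40 -11.6; 44 -10.8;
```

```bash
python3 - <<'E'
from h import *
to(.5603,.3478,.12,np.pi-.012)
E
```

```text
shift [ 17.4 553.3  -2.3] turn [-0.01  0.01 -0.02]
```

Request:
carry_out([
  [1, 20, -1, 0, 0, 0, 255],
  [1, 35, -1, 0, 0, 0, 255],
  [1, 38, 0, 0, 0, 0, 255],
  [1, 38, 0, 0, 0, 0, 255],
  [1, 38, 0, 0, 0, 0, 255],
])

```text
clock: 12.47
position: [0.5664, -0.0348, 0.1189]
tool_rot: [3.141, -0.001, 3.128]
force: [1.5, -0.3, -0.9]
grip_width: 0.0131
```

Request:
carry_out([
  [1, 38, 0, 0, 0, 0, 255],
  [1, 38, 0, 0, 0, 0, 255],
  [1, 38, 0, 0, 0, 0, 255],
  [1, 38, 0, 0, 0, 0, 255],
  [1, 38, 0, 0, 0, 0, 255],
])

```text
clock: 12.88
position: [0.5643, 0.1554, 0.1188]
tool_rot: [-3.141, -0.001, 3.129]
force: [0.8, 0.0, -1.9]
grip_width: 0.0132
```

Request:
carry_out([
  [1.4, 38, 0, 0, 0, 0, 255],
  [1.4, 38, 0, 0, 0, 0, 255],
  [1.4, 38, 0, 0, 0, 0, 255],
  [1.4, 38, 0, 0, 0, 0, 255],
  [1.4, 38, 0, 0, 0, 0, 255],
])

```text
clock: 13.3
position: [0.5602, 0.3454, 0.1187]
tool_rot: [-3.141, -0.001, 3.129]
force: [1.3, 0.8, -1.6]
grip_width: 0.0127
```

Request:
carry_out([
  [0, 5, 0, 0, 0, 0, 255],
  [0, 0, 0, 0, 0, 0, 255],
  [0, 0, 0, 0, 0, 0, 255],
])

```text
clock: 13.55
position: [0.5604, 0.349, 0.1186]
tool_rot: [-3.141, -0.001, 3.129]
force: [0.2, -0.4, -2.3]
grip_width: 0.0128
```

```bash
cat >> h.py <<'E'
def plates(f,ylo,yhi,x0=.51,x1=.615):
    w=world(f);q=w.reshape(-1,3);q=q[(q[:,0]>x0)&(q[:,0]<x1)&(q[:,1]>ylo)&(q[:,1]<yhi)&(q[:,2]>.025)&(q[:,2]<.045)]
    h,e=np.histogram(q[:,0],np.arange(x0,x1+.001,.002));print('plates',[(round(float(a),3),int(b)) for a,b in zip(e,h) if b>10])
E
python3 - <<'E'
from h import *
st();f=frame('wrist');save('w7',f['color']);held(f);to(.5603,.3478,.12,np.pi-.012)
plates(f,.23,.30);plates(f,.36,.38)
E
```

```text
t 13.55 q [-0.03  0.95 -1.09  1.55  0.89  1.2   0.27] p [0.5604 0.349  0.1186] rot [-3.1408e+00 -1.1000e-03  3.1292e+00] F [ 0.2 -0.4 -2.3] w 0.0128
head 1604 x [33.2 41.6 46.5] y mid -0.2 z top(tool) -10.4
tip 984 x [-49.2 -43.2 -33.2] y mid -0.1 z top(tool) -8.3
-52 -8.6; -48 -8.9; -44 -6.9; -40 -7.5; -36 -6.3; -32 -5.8; -28 -7.8; -24 -5.8; -20 -5.8; -16 -8.1; -12 -34.9; -8 -35.1; -4 -35.2; 0 -34.8; 4 -35.0; 8 -33.6; 12 -6.4; 16 -6.0; 20 -8.2; 24 -6.3; 28 -6.1; 32 -10.2; 36 -10.4; 40 -10.3; 44 -9.8; 
shift [ 0.6 -0.3 -1.3] turn [-0.01 -0.01 -0.02]
plates [(0.542, 247), (0.544, 128), (0.578, 283), (0.58, 116), (0.59, 299), (0.592, 114)]
plates [(0.544, 17), (0.58, 39)]
```

Request:
carry_out([
  [-0.5, -1.5, 30, 0, 0, 0, 255],
  [0, 0, 30, 0, 0, 0, 255],
  [0, 0, 8, 0, 0, 0, 255],
  [0, 0, 4, 0, 0, 0, 255],
  [0, 0, 0, 0, 0, 0, 255],
])

```text
clock: 14.02
position: [0.5616, 0.3468, 0.0474]
tool_rot: [-3.141, -0.001, 3.126]
force: [-0.6, -0.3, -1.3]
grip_width: 0.013
```

Request:
carry_out([
  [0, 0, 3, 0, 0, 0, 255],
  [0, 0, 2, 0, 0, 0, 255],
  [0, 0, 1, 0, 0, 0, 255],
  [0, 0, 0, 0, 0, 0, 255],
])

```text
clock: 14.35
position: [0.5617, 0.3474, 0.0417]
tool_rot: [3.141, 0.001, 3.126]
force: [0.0, 0.8, -1.5]
grip_width: 0.0137
```

```bash
python3 - <<'E'
from h import *
st();f=frame('wrist');save('w8',f['color']);held(f)
E
```

```text
t 14.35 q [-0.05  1.04 -1.03  1.59  0.98  1.1   0.22] p [0.5617 0.3474 0.0417] rot [3.1414e+00 6.0000e-04 3.1264e+00] F [ 0.   0.8 -1.5] w 0.0137
head 1559 x [33.2 41.3 45.9] y mid -1.1 z top(tool) -10.5
tip 1014 x [-49.9 -43.6 -33.3] y mid -1.1 z top(tool) -8.5
-52 -8.9; -48 -8.8; -44 -7.0; -40 -7.6; -36 -5.9; -32 -6.0; -28 -7.9; -24 -6.1; -20 -6.0; -16 -8.1; -12 -31.7; -8 -35.1; -4 -34.8; 0 -34.9; 4 -35.3; 8 -31.4; 12 -6.1; 16 -6.3; 20 -8.1; 24 -6.2; 28 -6.5; 32 -10.4; 36 -10.4; 40 -10.6; 44 -9.7;
```

Request:
carry_out([
  [0, 0, 1, 0, 0, 0, 255],
  [0, 0, 1, 0, 0, 0, 255],
  [0, 0, 0, 0, 0, 0, 255],
  [0, 0, 0, 0, 0, 0, 170],
  [0, 0, 0, 0, 0, 0, 155],
])

```text
clock: 14.82
position: [0.5614, 0.3471, 0.0392]
tool_rot: [-3.141, -0.0, 3.126]
force: [-0.5, 0.2, -0.4]
grip_width: 0.0333
```

Request:
carry_out([
  [0, 0, 0, 0, 0, 0, 155],
  [0, 0, -20, 0, 0, 0, 155],
  [0, 0, -40, 0, 0, 0, 155],
  [0, 0, -40, 0, 0, 0, 100],
  [0, 0, 0, 0, 0, 0, 50],
])

```text
clock: 15.23
position: [0.5628, 0.3498, 0.1481]
tool_rot: [3.136, 0.006, 3.127]
force: [-1.1, 1.4, 0.1]
grip_width: 0.0565
```

```bash
cat >> h.py <<'E'
def seated(f,x0,y0):
    "pose of a bolt in the seat (x0,y0)"
    w=world(f);q=w.reshape(-1,3)
    q=q[(abs(q[:,0]-x0)<.07)&(abs(q[:,1]-y0)<.02)&(q[:,2]>.041)&(q[:,2]<.07)]
    if len(q)<100: print('few',len(q));return
    r=cv2.minAreaRect((q[:,:2]*1000).astype(np.float32));b=cv2.boxPoints(r);e=[b[1]-b[0],b[2]-b[1]];a=max(e,key=np.linalg.norm);a=a*np.sign(a[0])
    hd=q[q[:,0]<x0-.036];tp=q[(q[:,0]>x0+.042)];c=q[(abs(q[:,1]-r[0][1]/1000)<.004)]
    rt=[np.percentile(c[abs(c[:,0]-x0-d)<.0025,2],40).round(4) if (abs(c[:,0]-x0-d)<.0025).any() else 0 for d in(-.03,-.018,-.006,.006,.018,.03)]
    print('seat',len(q),'mid',np.round(r[0],1),'size',np.round(sorted(r[1]),1),'yaw',round(float(np.arctan2(a[1],a[0])),4),'head z',np.percentile(hd[:,2],70).round(4) if len(hd) else 0,'tip z',np.percentile(tp[:,2],90).round(4) if len(tp) else 0,'roots',rt)
E
python3 - <<'E'
from h import *
st();f=frame('wrist');save('w9',f['color']);seated(f,.5626,.347)
f=frame('scene');seated(f,.5626,.347);bolts(f)
E
```

```text
t 15.23 q [-0.02  0.92 -1.11  1.54  0.86  1.23  0.29] p [0.5628 0.3498 0.1481] rot [3.136  0.0061 3.1266] F [-1.1  1.4  0.1] w 0.0565
seat 2770 mid [574.1 346.6] size [ 39.9 116.9] yaw 0.0076 head z 0.049 tip z 0.0621 roots [np.float64(0.0444), np.float64(0.0445), np.float64(0.0441), np.float64(0.0444), np.float64(0.0442), np.float64(0.0441)]
seat 272 mid [574.9 345.8] size [ 37.6 115.1] yaw 0.0058 head z 0.0514 tip z 0.0661 roots [np.float64(0.0457), np.float64(0.046), np.float64(0.0455), np.float64(0.047), np.float64(0.0455), np.float64(0.0442)]
px [231. 180.] mid [ 360.1 -119.9] size [38.7 67.5] yaw 0.0004 z 0.0274
px [185. 193.] mid [ 333.5 -241.7] size [18.4 64.6] yaw 1.4142 z 0.0198
px [180. 234.] mid [ 448.1 -296.6] size [20.7 97.8] yaw -0.1495 z 0.0228
px [141. 251.] mid [ 447.4 -397.4] size [21.3 98. ] yaw -0.2384 z 0.0219
px [195. 279.] mid [ 579.7 -305.5] size [20.6 98.9] yaw 0.1341 z 0.0227
px [153. 295.] mid [ 573.9 -406.4] size [20.9 97.8] yaw -0.2144 z 0.0223
```

```bash
sed -i 's/(q\[:,2\]>.041)&(q\[:,2\]<.07)/(q[:,2]>.041)\&(q[:,2]<.0545)/' h.py; python3 - <<'E'
from h import *
to(.5687,-.4077,.15,np.pi-.198)
E
```

```text
shift [ -18.2 -755.3   -8.7] turn [0.01 0.03 1.74]
```

Request:
carry_out([
  [-0.9, -39, 0, 0, 0, 0, 0],
  [-0.9, -40, 0, 0, 0, 0, 0],
  [-0.9, -40, 0, 0, 0, 0, 0],
  [-0.9, -40, 0, 0, 0, 0, 0],
  [-0.9, -40, 0, 0, 0, 0, 0],
])

```text
clock: 15.75
position: [0.5622, 0.1462, 0.1391]
tool_rot: [-3.141, -0.001, 3.127]
force: [1.3, -0.8, 0.3]
grip_width: 0.0846
```

Request:
carry_out([
  [-0.9, -40, 0, 0, 0, 0, 0],
  [-0.9, -40, 0, 0, 0, 0, 0],
  [-0.9, -40, 0, 0, 0, 0, 0],
  [-0.9, -40, 0, 0, 0, 0, 0],
  [-0.9, -40, 0, 0, 0, 0, 0],
])

```text
clock: 16.17
position: [0.5636, -0.054, 0.1392]
tool_rot: [-3.141, -0.001, 3.126]
force: [0.6, 0.1, -0.4]
grip_width: 0.0853
```

Request:
carry_out([
  [-0.9, -40, 0, 0, 0, 0, 0],
  [-0.9, -40, 0, 0, 0, 0, 0],
  [-0.9, -40, 0, 0, 0, 0, 0],
  [-0.9, -40, 0, 0, 0, 0, 0],
  [-0.9, -40, 0, 0, 0, 0, 0],
])

```text
clock: 16.58
position: [0.5649, -0.254, 0.1391]
tool_rot: [3.141, -0.001, 3.126]
force: [2.0, -0.1, -0.1]
grip_width: 0.0854
```

Request:
carry_out([
  [-0.9, -40, 0, 0, 0, 0, 0],
  [-0.9, -40, 0, 0, 0, 0, 0],
  [-0.9, -40, 0, 0, 0, 0.7, 0],
  [0, -37, 0, 0, 0, 1, 0],
  [0, 0, 0, 0, 0, 0, 0],
])

```text
clock: 17.0
position: [0.5607, -0.4169, 0.1381]
tool_rot: [-3.139, -0.002, 2.932]
force: [-0.5, -0.8, -0.8]
grip_width: 0.0856
```

Request:
carry_out([
  [0, 0, 0, 0, 0, 0, 0],
  [0, 0, 0, 0, 0, 0, 0],
])

```text
clock: 17.17
position: [0.5633, -0.4079, 0.139]
tool_rot: [3.141, -0.001, 2.949]
force: [0.8, 0.0, 0.4]
grip_width: 0.0854
```

```bash
python3 - <<'E'
from h import *
st();f=frame('wrist');bolts(f,box=(.3,.72,-.52,-.1));to(.5687,-.4077,.003,np.pi-.198)
E
```

```text
t 17.17 q [ 1.13  0.97 -1.1   1.43  0.88  1.27  1.33] p [ 0.5633 -0.4079  0.139 ] rot [ 3.1407e+00 -8.0000e-04  2.9495e+00] F [0.8 0.  0.4] w 0.0854
px [264.  60.] mid [ 446.  -400.8] size [21.  95.8] yaw -0.2412 z 0.0201
px [385.  53.] mid [ 454.5 -300.2] size [18.4 77.7] yaw -0.1412 z 0.0185
px [387. 196.] mid [ 577.5 -308.4] size [21. 96.] yaw 0.1374 z 0.0197
px [282. 210.] mid [ 571.6 -408.9] size [19.7 96.1] yaw -0.2028 z 0.0198
shift [ -5.2   0.6 136.2] turn [ 0.01 -0.01  0.07]
```

Request:
carry_out([
  [-5.2, 0, 30, 0, 0, 0.1, 0],
  [0, 0, 41, 0, 0, 0, 0],
  [0, 0, 40, 0, 0, 0, 60],
  [0, 0, 20, 0, 0, 0, 100],
  [0, 0, 6, 0, 0, 0, 120],
])

```text
clock: 17.63
position: [0.5675, -0.4078, -0.0011]
tool_rot: [3.14, -0.004, 2.94]
force: [-0.2, 0.2, 0.6]
grip_width: 0.0517
```

Request:
carry_out([
  [0, 0, 0, 0, 0, 0, 120],
  [0, 0, 0, 0, 0, 0, 120],
  [0, 0, 0, 0, 0, 0, 255],
  [0, 0, 0, 0, 0, 0, 255],
  [0, 0, 0, 0, 0, 0, 255],
])

```text
clock: 18.05
position: [0.5695, -0.4102, 0.0044]
tool_rot: [-3.141, 0.002, 2.938]
force: [-3.0, 1.5, 12.0]
grip_width: 0.0143
```

Request:
carry_out([
  [0, 0, 0, 0, 0, 0, 255],
  [0, 0, -10, 0, 0, 0, 255],
  [0, 0, -40, 0, 0, 0, 255],
  [0, 0, -40, 0, 0, 0, 255],
  [0, 0, -30, 0, 0, -0.9, 255],
])

```text
clock: 18.47
position: [0.5693, -0.4094, 0.1265]
tool_rot: [-3.141, 0.002, 3.031]
force: [0.9, -0.9, -0.8]
grip_width: 0.0143
```

Request:
carry_out([
  [0, 0, 0, 0, 0, -0.95, 255],
  [0, 0, 0, 0, 0, 0, 255],
  [0, 0, 0, 0, 0, 0, 255],
])

```text
clock: 18.72
position: [0.5683, -0.4098, 0.1224]
tool_rot: [-3.141, -0.0, 3.129]
force: [-0.5, 0.2, -2.0]
grip_width: 0.0143
```

```bash
python3 - <<'E'
from h import *
st();f=frame('wrist');save('w10',f['color']);held(f);to(.5600,.3015,.12,np.pi-.012)
E
```

```text
t 18.72 q [ 1.12  1.01 -1.11  1.43  0.92  1.27  1.49] p [ 0.5683 -0.4098  0.1224] rot [-3.1414e+00 -2.0000e-04  3.1286e+00] F [-0.5  0.2 -2. ] w 0.0143
head 1698 x [33.2 41.5 46.2] y mid -1.3 z top(tool) -16.1
tip 880 x [-47.3 -39.1 -33.2] y mid -0.8 z top(tool) -13.5
-48 -13.7; -44 -13.1; -40 -13.4; -36 -11.8; -32 -11.7; -28 -13.7; -24 -11.8; -20 -11.7; -16 -13.8; -12 -15.9; -8 -34.9; -4 -33.5; 0 -32.5; 4 -36.0; 8 -31.2; 12 -11.9; 16 -11.9; 20 -13.8; 24 -12.0; 28 -12.1; 32 -15.9; 36 -16.1; 40 -16.1; 44 -15.5; 
shift [ 17.7 711.    2. ] turn [ 0.   -0.01 -0.01]
```

Request:
carry_out([
  [1, 20, 0, 0, 0, 0, 255],
  [1, 35, 0, 0, 0, 0, 255],
  [1, 40, 0, 0, 0, 0, 255],
  [1, 40, 0, 0, 0, 0, 255],
  [1, 40, 0, 0, 0, 0, 255],
])

```text
clock: 19.18
position: [0.5643, -0.2329, 0.1213]
tool_rot: [3.141, -0.002, 3.128]
force: [1.0, 0.3, -2.1]
grip_width: 0.0136
```

Request:
carry_out([
  [1, 40, 0, 0, 0, 0, 255],
  [1, 40, 0, 0, 0, 0, 255],
  [1, 40, 0, 0, 0, 0, 255],
  [1, 40, 0, 0, 0, 0, 255],
  [1, 40, 0, 0, 0, 0, 255],
])

```text
clock: 19.6
position: [0.5614, -0.0329, 0.1215]
tool_rot: [3.141, -0.002, 3.128]
force: [1.3, -1.4, -0.9]
grip_width: 0.0143
```

Request:
carry_out([
  [1, 40, 0, 0, 0, 0, 255],
  [1, 40, 0, 0, 0, 0, 255],
  [1, 40, 0, 0, 0, 0, 255],
  [1, 40, 0, 0, 0, 0, 255],
  [1, 40, 0, 0, 0, 0, 255],
])

```text
clock: 20.02
position: [0.5585, 0.1671, 0.1214]
tool_rot: [-3.141, -0.001, 3.128]
force: [0.4, -0.3, -0.5]
grip_width: 0.0141
```

Request:
carry_out([
  [1, 40, 0, 0, 0, 0, 255],
  [1, 40, 0, 0, 0, 0, 255],
  [0, 38, 0, 0, 0, 0, 255],
  [0, 18, 0, 0, 0, 0, 255],
  [0, 0, 0, 0, 0, 0, 255],
])

```text
clock: 20.43
position: [0.5565, 0.3066, 0.1217]
tool_rot: [3.139, -0.002, 3.134]
force: [-0.1, 0.4, -2.3]
grip_width: 0.0139
```

Request:
carry_out([
  [0, 0, 0, 0, 0, 0, 255],
  [0, 0, 0, 0, 0, 0, 255],
])

```text
clock: 20.6
position: [0.5585, 0.3006, 0.1215]
tool_rot: [-3.14, -0.001, 3.13]
force: [0.8, -0.3, -0.9]
grip_width: 0.0142
```

```bash
python3 - <<'E'
from h import *
st();f=frame('wrist');held(f);to(.5600,.302,.035,np.pi-.012);seated(f,.5626,.347);plates(f,.24,.275)
E
```

```text
t 20.6 q [ 0.07  0.92 -1.11  1.63  0.89  1.17  0.3 ] p [0.5585 0.3006 0.1215] rot [-3.1404e+00 -1.0000e-03  3.1297e+00] F [ 0.8 -0.3 -0.9] w 0.0142
head 1745 x [33.2 41.7 46.6] y mid -0.8 z top(tool) -15.3
tip 867 x [-46.6 -38.9 -33.2] y mid -0.3 z top(tool) -12.6
-48 -12.7; -44 -12.4; -40 -12.6; -36 -11.1; -32 -10.7; -28 -12.8; -24 -11.1; -20 -10.6; -16 -13.0; -12 -24.9; -8 -33.4; -4 -33.0; 0 -31.0; 4 -30.8; 8 -31.5; 12 -11.3; 16 -11.0; 20 -13.1; 24 -11.2; 28 -11.0; 32 -15.2; 36 -15.2; 40 -15.2; 44 -14.9; 
shift [-1.2  2.  86.7] turn [-0.01 -0.01 -0.  ]
seat 2376 mid [570.4 349.6] size [ 27.2 110.4] yaw 0.0431 head z 0.0492 tip z 0.0483 roots [np.float64(0.0442), np.float64(0.0443), np.float64(0.0445), np.float64(0.0441), np.float64(0.0444), np.float64(0.0444)]
plates [(0.542, 138), (0.544, 53), (0.578, 156), (0.58, 57), (0.59, 169), (0.592, 58)]
```

Request:
carry_out([
  [-1.3, 1.2, 30, 0, 0, 0, 255],
  [0, 0, 35, 0, 0, 0, 255],
  [0, 0, 10, 0, 0, 0, 255],
  [0, 0, 4, 0, 0, 0, 255],
  [0, 0, 3, 0, 0, 0, 255],
])

```text
clock: 21.07
position: [0.5602, 0.3024, 0.0407]
tool_rot: [3.141, -0.0, 3.131]
force: [0.7, 0.6, -0.7]
grip_width: 0.014
```

Request:
carry_out([
  [0, 0, 2, 0, 0, 0, 255],
  [0, 0, 2, 0, 0, 0, 255],
  [0, 0, 1, 0, 0, 0, 255],
  [0, 0, 0, 0, 0, 0, 255],
])

```text
clock: 21.4
position: [0.5603, 0.3028, 0.0359]
tool_rot: [3.141, 0.001, 3.131]
force: [-0.2, 0.0, -0.8]
grip_width: 0.0138
```

```bash
python3 - <<'E'
from h import *
st();f=frame('wrist');held(f);seated(f,.562,.301)
E
```

```text
t 21.4 q [ 0.03  1.03 -1.03  1.66  1.    1.07  0.24] p [0.5603 0.3028 0.0359] rot [3.1413e+00 8.0000e-04 3.1315e+00] F [-0.2  0.  -0.8] w 0.0138
head 1711 x [33.1 41.5 46.3] y mid -1.2 z top(tool) -15.5
tip 874 x [-47.4 -39.2 -33.2] y mid -0.8 z top(tool) -12.9
-48 -13.0; -44 -12.5; -40 -13.0; -36 -11.1; -32 -11.0; -28 -13.0; -24 -11.0; -20 -11.1; -16 -13.1; -12 -26.3; -8 -34.3; -4 -32.8; 0 -32.0; 4 -35.2; 8 -30.1; 12 -11.3; 16 -11.2; 20 -13.3; 24 -11.4; 28 -11.4; 32 -15.3; 36 -15.5; 40 -15.4; 44 -14.9; 
seat 6292 mid [561.  302.5] size [39.2 96.2] yaw 0.1818 head z 0.0509 tip z 0.0491 roots [np.float64(0.0465), np.float64(0.0463), np.float64(0.0463), np.float64(0.0463), np.float64(0.0462), np.float64(0.0461)]
```

Request:
carry_out([
  [0, 0, 1, 0, 0, 0, 255],
  [0, 0, 1, 0, 0, 0, 255],
  [0, 0, 0, 0, 0, 0, 255],
  [0, 0, 0, 0, 0, 0, 170],
  [0, 0, 0, 0, 0, 0, 155],
])

```text
clock: 21.87
position: [0.56, 0.3026, 0.0333]
tool_rot: [-3.141, 0.0, 3.132]
force: [-0.3, -0.1, -0.4]
grip_width: 0.0333
```

Request:
carry_out([
  [0, 0, 0, 0, 0, 0, 155],
  [0, 0, -20, 0, 0, 0, 155],
  [0, 0, -40, 0, 0, 0, 155],
  [0, 0, -40, 0, 0, 0, 100],
  [0, 0, 0, 0, 0, 0, 50],
])

```text
clock: 22.28
position: [0.5615, 0.3049, 0.1402]
tool_rot: [3.137, 0.006, 3.132]
force: [0.2, 0.1, 1.1]
grip_width: 0.0568
```

Request:
carry_out([
  [0, 0, 0, 0, 0, 0, 0],
  [0, 0, 0, 0, 0, 0, 0],
])

```text
clock: 22.45
position: [0.56, 0.3023, 0.133]
tool_rot: [-3.141, 0.0, 3.131]
force: [-0.8, -0.3, -0.3]
grip_width: 0.0796
```

```bash
python3 - <<'E'
from h import *
st();f=frame('wrist');save('w11',f['color']);seated(f,.5626,.347);seated(f,.562,.301)
to(.4427,-.297,.14,np.pi-.1075)
E
```

```text
t 22.45 q [ 0.07  0.91 -1.12  1.61  0.87  1.19  0.31] p [0.56   0.3023 0.133 ] rot [-3.1410e+00  2.0000e-04  3.1315e+00] F [-0.8 -0.3 -0.3] w 0.0796
seat 2151 mid [570.2 345.9] size [ 33.9 109.2] yaw -0.0088 head z 0.049 tip z 0.0483 roots [np.float64(0.0442), np.float64(0.0437), np.float64(0.044), np.float64(0.044), np.float64(0.044), np.float64(0.0442)]
seat 2141 mid [569. 297.] size [ 30.4 110.6] yaw -0.0122 head z 0.0488 tip z 0.0485 roots [np.float64(0.0437), np.float64(0.0434), np.float64(0.0433), np.float64(0.0434), np.float64(0.0436), np.float64(0.0437)]
shift [ 111.1 -600.3   -6.9] turn [-0.01 -0.01  0.93]
```

View pics/w11.png

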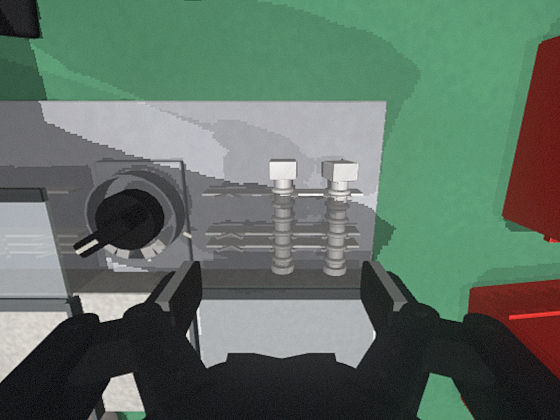

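Request:
carry_out([
  [7, -36, 0, 0, 0, 0, 0],
  [7, -38, 0, 0, 0, 0, 0],
  [7, -38, 0, 0, 0, 0, 0],
  [7, -38, 0, 0, 0, 0, 0],
  [7, -38, 0, 0, 0, 0, 0],
])

```text
clock: 22.92
position: [0.5219, 0.1133, 0.1321]
tool_rot: [-3.141, -0.002, 3.132]
force: [1.4, 0.4, -0.4]
grip_width: 0.0853
```

Request:
carry_out([
  [7, -38, 0, 0, 0, 0, 0],
  [7, -38, 0, 0, 0, 0, 0],
  [7, -38, 0, 0, 0, 0, 0],
  [7, -38, 0, 0, 0, 0, 0],
  [7, -38, 0, 0, 0, 0, 0],
])

```text
clock: 23.33
position: [0.485, -0.0764, 0.1324]
tool_rot: [3.141, -0.001, 3.132]
force: [1.5, 0.5, -1.3]
grip_width: 0.0854
```

Request:
carry_out([
  [7, -38, 0, 0, 0, 0, 0],
  [7, -38, 0, 0, 0, 0, 0],
  [7, -38, 0, 0, 0, 0, 0],
  [7, -38, 0, 0, 0, 0, 0],
  [7, -38, 0, 0, 0, 0.5, 0],
])

```text
clock: 23.75
position: [0.448, -0.266, 0.1322]
tool_rot: [3.14, -0.001, 3.08]
force: [0.6, 0.5, -0.2]
grip_width: 0.0854
```

Request:
carry_out([
  [4, -30, 0, 0, 0, 0.5, 0],
  [0, 0, 0, 0, 0, 0, 0],
  [0, 0, 0, 0, 0, 0, 0],
  [0, 0, 0, 0, 0, 0, 0],
])

```text
clock: 24.08
position: [0.4433, -0.2932, 0.1326]
tool_rot: [3.14, -0.001, 3.028]
force: [-0.2, 0.8, 0.7]
grip_width: 0.0856
```

```bash
python3 - <<'E'
from h import *
st();f=frame('wrist');bolts(f,box=(.3,.72,-.52,-.1));to(.4427,-.297,.005,np.pi-.1075)
E
```

```text
t 24.08 q [ 1.27  0.82 -1.2   1.89  0.88  1.09  1.16] p [ 0.4433 -0.2932  0.1326] rot [ 3.1405e+00 -7.0000e-04  3.0278e+00] F [-0.2  0.8  0.7] w 0.0856
px [490.  81.] mid [ 358.2 -121.6] size [43.3 68. ] yaw -0.0001 z 0.0241
px [326.  67.] mid [ 330.5 -244.3] size [16.2 64.9] yaw 1.3958 z 0.0169
px [276. 206.] mid [ 445.5 -298.3] size [20.  96.4] yaw -0.1208 z 0.0199
px [169. 216.] mid [ 446.3 -400.4] size [21.9 96.8] yaw -0.228 z 0.02
px [279. 320.] mid [ 569.6 -309.9] size [20.9 81.1] yaw 0.1164 z 0.0196
shift [  0.3  -4.4 127.9] turn [ 0.01 -0.   -0.05]
```

Request:
carry_out([
  [0.4, -5.3, 30, 0, 0, 0.05, 0],
  [0, 0, 41, 0, 0, 0, 0],
  [0, 0, 35, 0, 0, 0, 60],
  [0, 0, 17, 0, 0, 0, 100],
  [0, 0, 6, 0, 0, 0, 120],
])

```text
clock: 24.55
position: [0.4418, -0.297, 0.0016]
tool_rot: [3.139, -0.003, 3.025]
force: [0.6, -0.5, -0.2]
grip_width: 0.0515
```

Request:
carry_out([
  [0, 0, 0, 0, 0, 0, 120],
  [0, 0, 0, 0, 0, 0, 120],
  [0, 0, 0, 0, 0, 0, 255],
  [0, 0, 0, 0, 0, 0, 255],
  [0, 0, 0, 0, 0, 0, 255],
])

```text
clock: 24.97
position: [0.4431, -0.2995, 0.0056]
tool_rot: [-3.14, 0.002, 3.022]
force: [-3.4, 1.0, 14.0]
grip_width: 0.0145
```

Request:
carry_out([
  [0, 0, 0, 0, 0, 0, 255],
  [0, 0, -10, 0, 0, 0, 255],
  [0, 0, -40, 0, 0, 0, 255],
  [0, 0, -40, 0, 0, 0, 255],
  [0, 0, -30, 0, 0, -0.5, 255],
])

```text
clock: 25.38
position: [0.4429, -0.2987, 0.1279]
tool_rot: [-3.141, 0.001, 3.074]
force: [0.5, -0.0, -0.7]
grip_width: 0.014
```

Request:
carry_out([
  [0, 0, 0, 0, 0, -0.5, 255],
  [0, 0, 0, 0, 0, 0, 255],
  [0, 0, 0, 0, 0, 0, 255],
])

```text
clock: 25.63
position: [0.4421, -0.2994, 0.1245]
tool_rot: [-3.141, -0.0, 3.125]
force: [-0.4, -0.1, -1.8]
grip_width: 0.0141
```

```bash
python3 - <<'E'
from h import *
st();f=frame('wrist');held(f);to(.5595,.2565,.12,np.pi-.012)
E
```

```text
t 25.63 q [ 1.28  0.84 -1.2   1.9   0.9   1.09  1.25] p [ 0.4421 -0.2994  0.1245] rot [-3.1412e+00 -2.0000e-04  3.1245e+00] F [-0.4 -0.1 -1.8] w 0.0141
head 1617 x [33.1 41.2 45.8] y mid -1.4 z top(tool) -14.6
tip 910 x [-47.8 -42.  -33.3] y mid -1.0 z top(tool) -12.3
-48 -12.8; -44 -10.9; -40 -12.1; -36 -10.3; -32 -10.3; -28 -12.1; -24 -10.2; -20 -10.2; -16 -12.3; -12 -17.3; -8 -35.3; -4 -32.9; 0 -34.7; 4 -36.0; 8 -30.9; 12 -10.3; 16 -10.3; 20 -12.4; 24 -10.4; 28 -12.7; 32 -14.5; 36 -14.6; 40 -14.6; 44 -13.8; 
shift [-108.   557.6    4. ] turn [ 0.   -0.01 -0.05]
```

Request:
carry_out([
  [-5, 20, 0, 0, 0, 0, 255],
  [-7, 36, 0, 0, 0, 0, 255],
  [-7.5, 39, 0, 0, 0, 0, 255],
  [-7.5, 39, 0, 0, 0, 0, 255],
  [-7.5, 39, 0, 0, 0, 0, 255],
])

```text
clock: 26.1
position: [0.4791, -0.125, 0.1236]
tool_rot: [3.141, -0.001, 3.124]
force: [1.4, -0.4, -1.7]
grip_width: 0.014
```

Request:
carry_out([
  [-7.5, 39, 0, 0, 0, 0, 255],
  [-7.5, 39, 0, 0, 0, 0, 255],
  [-7.5, 39, 0, 0, 0, 0, 255],
  [-7.5, 39, 0, 0, 0, 0, 255],
  [-7.5, 39, 0, 0, 0, 0, 255],
])

```text
clock: 26.52
position: [0.5196, 0.0696, 0.1235]
tool_rot: [-3.141, -0.002, 3.125]
force: [1.0, 0.1, -2.5]
grip_width: 0.0141
```

Request:
carry_out([
  [-7.5, 39, 0, 0, 0, 0, 255],
  [-7.5, 39, 0, 0, 0, 0, 255],
  [-7.5, 39, 0, 0, 0, 0, 255],
  [-5, 26, 0, 0, 0, 0, 255],
  [0, 7, 0, 0, 0, 0, 255],
])

```text
clock: 26.93
position: [0.549, 0.2226, 0.1238]
tool_rot: [3.139, -0.001, 3.13]
force: [-0.8, 0.4, -1.2]
grip_width: 0.0135
```

Request:
carry_out([
  [0, 0, 0, 0, 0, 0, 255],
  [0, 0, 0, 0, 0, 0, 255],
  [0, 0, 0, 0, 0, 0, 255],
])

```text
clock: 27.18
position: [0.5497, 0.2158, 0.1237]
tool_rot: [-3.141, -0.001, 3.125]
force: [-0.5, -0.1, -1.8]
grip_width: 0.014
```

```bash
python3 - <<'E'
from h import *
st();f=frame('wrist');held(f);to(.5593,.2567,.037,np.pi-.012);seated(f,.562,.301)
E
```

```text
t 27.18 q [ 0.23  0.88 -1.13  1.75  0.88  1.12  0.37] p [0.5497 0.2158 0.1237] rot [-3.1405e+00 -9.0000e-04  3.1249e+00] F [-0.5 -0.1 -1.8] w 0.014
head 1638 x [33.2 41.3 46.1] y mid -1.0 z top(tool) -13.9
tip 903 x [-48.1 -41.9 -33.3] y mid -0.6 z top(tool) -11.5
-48 -11.9; -44 -10.6; -40 -11.2; -36 -9.5; -32 -9.7; -28 -11.5; -24 -9.8; -20 -9.5; -16 -11.6; -12 -26.4; -8 -34.4; -4 -32.6; 0 -31.9; 4 -35.2; 8 -30.3; 12 -9.6; 16 -9.7; 20 -11.8; 24 -9.7; 28 -10.6; 32 -13.8; 36 -13.9; 40 -14.0; 44 -13.3; 
shift [-8.8 41.3 86.8] turn [-0.01 -0.01 -0.05]
seat 2317 mid [569.6 302.8] size [ 27.8 112.7] yaw 0.0726 head z 0.0487 tip z 0.0485 roots [np.float64(0.0443), np.float64(0.0444), np.float64(0.0446), np.float64(0.0445), np.float64(0.0443), np.float64(0.0447)]
```

Request:
carry_out([
  [-4.5, 20.4, 0, 0, 0, -0.05, 255],
  [-4.4, 20.4, 0, 0, 0, 0, 255],
  [0, 0, 5, 0, 0, 0, 255],
  [0, 0, 10, 0, 0, 0, 255],
  [0, 0, 0, 0, 0, 0, 255],
])

```text
clock: 27.65
position: [0.5589, 0.256, 0.1072]
tool_rot: [-3.14, -0.002, 3.13]
force: [0.2, -0.2, -1.6]
grip_width: 0.0142
```

Request:
carry_out([
  [0, 0, 20, 0, 0, 0, 255],
  [0, 0, 30, 0, 0, 0, 255],
  [0, 0, 10, 0, 0, 0, 255],
  [0, 0, 5, 0, 0, 0, 255],
  [0, 0, 3, 0, 0, 0, 255],
])

```text
clock: 28.07
position: [0.5592, 0.2574, 0.0411]
tool_rot: [-3.141, -0.001, 3.131]
force: [0.2, 0.1, -0.8]
grip_width: 0.0136
```

Request:
carry_out([
  [0, 0, 2, 0, 0, 0, 255],
  [0, 0, 1, 0, 0, 0, 255],
  [0, 0, 0, 0, 0, 0, 255],
  [0, 0, 0, 0, 0, 0, 255],
])

```text
clock: 28.4
position: [0.5595, 0.2581, 0.039]
tool_rot: [3.141, 0.001, 3.132]
force: [0.2, -0.5, -1.1]
grip_width: 0.0141
```

```bash
python3 - <<'E'
from h import *
st();f=frame('wrist');held(f)
E
```

```text
t 28.4 q [ 0.11  1.   -1.04  1.71  1.    1.05  0.27] p [0.5595 0.2581 0.039 ] rot [3.1413e+00 8.0000e-04 3.1317e+00] F [ 0.2 -0.5 -1.1] w 0.0141
head 1626 x [33.1 41.2 45.9] y mid -1.2 z top(tool) -14.2
tip 917 x [-47.9 -41.7 -33.2] y mid -0.7 z top(tool) -11.7
-48 -12.1; -44 -10.3; -40 -11.7; -36 -9.7; -32 -9.6; -28 -11.6; -24 -9.9; -20 -9.7; -16 -11.9; -12 -27.5; -8 -34.6; -4 -32.8; 0 -34.9; 4 -35.2; 8 -29.8; 12 -9.9; 16 -9.7; 20 -11.9; 24 -9.9; 28 -11.6; 32 -14.0; 36 -14.2; 40 -14.2; 44 -13.6;
```

Request:
carry_out([
  [0, -1, 1.5, 0, 0, 0, 255],
  [0, 0, 1.5, 0, 0, 0, 255],
  [0, 0, 1, 0, 0, 0, 255],
  [0, 0, 0, 0, 0, 0, 255],
  [0, 0, 0, 0, 0, 0, 170],
])

```text
clock: 28.87
position: [0.5594, 0.2572, 0.0346]
tool_rot: [3.141, 0.0, 3.132]
force: [-0.1, -0.4, 1.0]
grip_width: 0.0248
```

Request:
carry_out([
  [0, 0, 0, 0, 0, 0, 155],
  [0, 0, 0, 0, 0, 0, 155],
  [0, 0, -20, 0, 0, 0, 155],
  [0, 0, -40, 0, 0, 0, 155],
  [0, 0, -40, 0, 0, 0, 150],
])

```text
clock: 29.28
position: [0.5584, 0.2567, 0.1345]
tool_rot: [-3.141, -0.003, 3.132]
force: [0.6, 0.1, 0.6]
grip_width: 0.0349
```

Request:
carry_out([
  [0, 0, 0, 0, 0, 0, 150],
  [0, 0, 0, 0, 0, 0, 150],
])

```text
clock: 29.45
position: [0.56, 0.2573, 0.1363]
tool_rot: [3.141, 0.003, 3.131]
force: [-0.1, -0.5, -0.9]
grip_width: 0.0352
```

```bash
python3 - <<'E'
from h import *
st();f=frame('wrist');save('w12',f['color']);[seated(f,*a) for a in((.5626,.347),(.562,.301),(.5615,.2555))]
w=world(f);q=w.reshape(-1,3);q=q[(abs(q[:,0]-.56)<.04)&(abs(q[:,1]-.177)<.03)&(q[:,2]>.078)&(q[:,2]<.092)];print(len(q),q[:,2].max(),cv2.minAreaRect((q[:,:2]*1000).astype(np.float32)))
to(.5608,.1775,.0634,np.pi-1.059)
E
```

```text
t 29.45 q [ 0.16  0.89 -1.13  1.67  0.87  1.17  0.35] p [0.56   0.2573 0.1363] rot [3.1406e+00 3.0000e-03 3.1314e+00] F [-0.1 -0.5 -0.9] w 0.0352
seat 2136 mid [570.1 346.1] size [ 37.3 108.9] yaw -0.0078 head z 0.0491 tip z 0.0483 roots [np.float64(0.044), np.float64(0.0439), np.float64(0.0441), np.float64(0.0439), np.float64(0.0441), np.float64(0.0442)]
seat 1869 mid [559.7 301.8] size [21.  91.8] yaw -0.0202 head z 0.0487 tip z 0.0444 roots [np.float64(0.0441), np.float64(0.0441), np.float64(0.0444), np.float64(0.0442), np.float64(0.0444), np.float64(0.0444)]
seat 2071 mid [568.5 254.2] size [ 33.4 110. ] yaw -0.0074 head z 0.0488 tip z 0.0483 roots [np.float64(0.0442), np.float64(0.0443), np.float64(0.0441), np.float64(0.0443), np.float64(0.0445), np.float64(0.0443)]
1057 0.08634847550327854 ((561.0308837890625, 176.46685791015625), (12.189830780029297, 44.470340728759766), 29.327241897583008)
shift [ -2.  -79.2  71.3] turn [0.000e+00 1.000e-02 1.001e+01]
```

Request:
carry_out([
  [-1, -39.6, 0, 0, 0, 0, 150],
  [-1, -39.6, 0, 0, 0, 0, 150],
  [0, 0, 0, 0, 0, 1, 150],
  [0, 0, 0, 0, 0, 1, 150],
  [0, 0, 0, 0, 0, 1, 150],
])

```text
clock: 29.92
position: [0.5602, 0.1764, 0.1329]
tool_rot: [-3.141, -0.002, 2.811]
force: [-0.4, 1.2, -0.6]
grip_width: 0.0354
```

Request:
carry_out([
  [0, 0, 0, 0, 0, 1, 150],
  [0, 0, 0, 0, 0, 1, 150],
  [0, 0, 0, 0, 0, 1, 150],
  [0, 0, 0, 0, 0, 1, 150],
  [0, 0, 0, 0, 0, 1, 150],
])

```text
clock: 30.33
position: [0.5599, 0.1773, 0.133]
tool_rot: [-3.14, -0.001, 2.289]
force: [-0.2, -0.1, 0.1]
grip_width: 0.0347
```

Request:
carry_out([
  [0, 0, 0, 0, 0, 1, 150],
  [0, 0, 0, 0, 0, 1, 150],
  [0, 0, 0, 0, 0, 0, 150],
  [0, 0, 0, 0, 0, 0, 150],
])

```text
clock: 30.67
position: [0.5601, 0.1776, 0.1335]
tool_rot: [-3.14, 0.0, 2.088]
force: [-0.2, -0.3, -0.7]
grip_width: 0.0355
```

```bash
python3 - <<'E'
from h import *
st();to(.561,.1768,.0634,np.pi-1.057)
E
```

```text
t 30.67 q [ 0.21  0.76 -0.94  1.75  0.71  1.01 -0.48] p [0.5601 0.1776 0.1335] rot [-3.1404e+00  2.0000e-04  2.0880e+00] F [-0.2 -0.3 -0.7] w 0.0355
shift [-1.1  0.5 70.1] turn [-0.01  0.    0.03]
```

Request:
carry_out([
  [-1, 0.5, 40, 0, 0, 0, 150],
  [0, 0, 30, 0, 0, 0, 150],
  [0, 0, 0, 0, 0, 0, 150],
  [0, 0, 0, 0, 0, 0, 230],
  [0, 0, 0, 0, 0, 0, 230],
], force=70)

```text
clock: 31.08
position: [0.5617, 0.1777, 0.0655]
tool_rot: [3.141, -0.001, 2.086]
force: [-2.8, -1.7, -0.3]
grip_width: 0.012
```

Request:
carry_out([
  [0, 0, 0, 0, 0, 0, 230],
  [0, 0, 0, 0, 0, 0, 230],
  [0, 0, 5, 0, 0, 0, 230],
  [0, 0, 4, 0, 0, 0, 230],
  [0, 0, 0, 0, 0, 0, 230],
])

```text
clock: 31.5
position: [0.5617, 0.1776, 0.0567]
tool_rot: [3.14, 0.0, 2.085]
force: [-6.6, -2.7, 8.3]
grip_width: 0.0106
```

Request:
carry_out([
  [0, 0, 0, 0, 0, -1, 230],
  [0, 0, 0, 0, 0, -1, 230],
  [0, 0, 0, 0, 0, -1, 230],
  [0, 0, 0, 0, 0, -1, 230],
  [0, 0, 0, 0, 0, -1, 230],
])

```text
clock: 31.92
position: [0.5616, 0.1775, 0.0566]
tool_rot: [3.141, 0.001, 2.614]
force: [-5.7, -0.1, 7.2]
grip_width: 0.0106
```

Request:
carry_out([
  [0, 0, 0, 0, 0, -1, 230],
  [0, 0, 0, 0, 0, -1, 230],
  [0, 0, 0, 0, 0, -1, 230],
  [0, 0, 0, 0, 0, -1, 230],
  [0, 0, 0, 0, 0, -1, 230],
])

```text
clock: 32.33
position: [0.5615, 0.1775, 0.0566]
tool_rot: [3.141, 0.001, 3.137]
force: [-6.6, -0.7, 8.6]
grip_width: 0.0105
```

Request:
carry_out([
  [0, 0, 1, 0, 0, -1, 230],
  [0, 0, 0, 0, 0, -1, 230],
  [0, 0, 0, 0, 0, -1, 230],
  [0, 0, 0, 0, 0, -1, 230],
  [0, 0, 0, 0, 0, -1, 230],
])

```text
clock: 32.75
position: [0.5616, 0.1776, 0.0565]
tool_rot: [-3.141, 0.001, -2.623]
force: [-11.0, -2.4, 24.2]
grip_width: 0.0107
```

Request:
carry_out([
  [0, 0, 0, 0, 0, -1, 230],
  [0, 0, 0, 0, 0, -1, 230],
  [0, 0, 0, 0, 0, -1, 230],
  [0, 0, 0, 0, 0, -1, 230],
  [0, 0, 0, 0, 0, -1, 230],
])

```text
clock: 33.17
position: [0.5616, 0.1775, 0.0565]
tool_rot: [-3.141, 0.001, -2.099]
force: [-9.8, -2.9, 22.8]
grip_width: 0.0105
```

Request:
carry_out([
  [0, 0, 0, 0, 0, 0, 230],
  [0, 0, 0, 0, 0, 0, 230],
  [0, 0, -5, 0, 0, 0, 230],
  [0, 0, -5, 0, 0, 0, 230],
  [0, 0, 0, 0, 0, 0, 230],
])

```text
clock: 33.58
position: [0.5614, 0.1772, 0.0655]
tool_rot: [-3.141, 0.0, -2.104]
force: [-5.0, 2.2, 4.6]
grip_width: 0.0101
```

Request:
carry_out([
  [0, 0, 0, 0, 0, 0, 150],
  [0, 0, 0, 0, 0, 0, 150],
  [0, 0, 0, 0, 0, 0, 150],
  [0, 0, -40, 0, 0, 0, 150],
  [0, 0, -35, 0, 0, 0, 150],
])

```text
clock: 34.0
position: [0.5608, 0.177, 0.1397]
tool_rot: [3.14, -0.001, -2.104]
force: [0.3, 1.3, 1.6]
grip_width: 0.0351
```

Request:
carry_out([
  [0, 0, 0, 0, 0, 0, 150],
  [0, 0, 0, 0, 0, 0, 150],
])

```text
clock: 34.17
position: [0.5623, 0.1773, 0.141]
tool_rot: [-3.139, 0.002, -2.105]
force: [-0.3, -1.0, -0.2]
grip_width: 0.0352
```

```bash
cat >> h.py <<'E'
def knob(f):
    w=world(f);q=w.reshape(-1,3);q=q[(abs(q[:,0]-.56)<.04)&(abs(q[:,1]-.177)<.03)&(q[:,2]>.072)&(q[:,2]<.092)]
    r=cv2.minAreaRect((q[:,:2]*1000).astype(np.float32));b=cv2.boxPoints(r);e=[b[1]-b[0],b[2]-b[1]];a=max(e,key=np.linalg.norm);a=a*np.sign(a[0])
    print('knob',len(q),'top',q[:,2].max().round(4),'c',np.round(r[0],1),'dial',round(-float(np.arctan2(a[1],a[0]))-.012,3))
E
python3 - <<'E'
from h import *
st();f=frame('wrist');save('w13',f['color']);knob(f)
s=frame('scene');knob(s);seated(s,.5626,.347);w=world(f)
plates(f,-.02,.11)
E
```

```text
t 34.17 q [ 0.37  0.94 -1.29  1.74  0.97  1.25  1.43] p [0.5623 0.1773 0.141 ] rot [-3.1392e+00  1.9000e-03 -2.1048e+00] F [-0.3 -1.  -0.2] w 0.0352
knob 1021 top 0.0865 c [561.3 176.2] dial -1.053
knob 129 top 0.0899 c [564.2 177.8] dial -1.011
few 21
plates [(0.538, 279), (0.54, 183), (0.578, 566), (0.58, 197), (0.584, 13), (0.586, 591), (0.588, 206), (0.594, 633), (0.596, 208)]
```

View pics/w13.png

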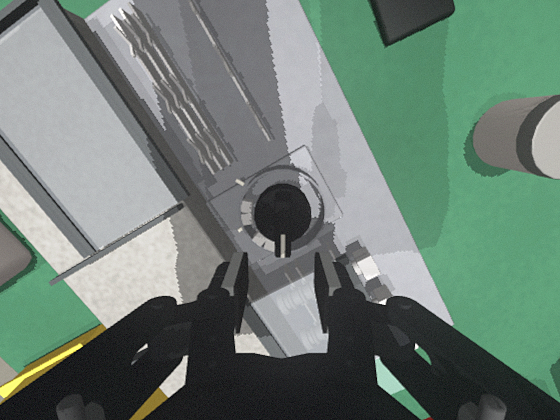

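Request:
carry_out([
  [0, 0, 0, 0, 0, 1, 0],
  [0, 0, 0, 0, 0, 1, 0],
  [0, 0, 0, 0, 0, 1, 0],
  [0, 0, 0, 0, 0, 1, 0],
  [0, 0, 0, 0, 0, 1, 0],
])

```text
clock: 34.68
position: [0.5611, 0.1768, 0.1381]
tool_rot: [3.141, -0.001, -2.633]
force: [0.4, 0.1, 1.5]
grip_width: 0.0852
```

Request:
carry_out([
  [0, 0, 0, 0, 0, 1, 0],
  [0, 0, 0, 0, 0, 1, 0],
  [0, 0, 0, 0, 0, 1, 0],
  [0, 0, 0, 0, 0, 1, 0],
  [0, 0, 0, 0, 0, 1, 0],
])

```text
clock: 35.1
position: [0.5611, 0.1768, 0.1381]
tool_rot: [-3.141, -0.001, 3.127]
force: [-0.9, 1.2, -0.5]
grip_width: 0.0851
```

Request:
carry_out([
  [0, -38, 0, 0, 0, 0, 0],
  [0, -38, 0, 0, 0, 0, 0],
  [0, 0, 0, 0, 0, 0, 0],
  [0, 0, 0, 0, 0, 0, 0],
])

```text
clock: 35.43
position: [0.5605, 0.0984, 0.1381]
tool_rot: [-3.14, -0.002, 3.128]
force: [-0.8, 0.6, 0.2]
grip_width: 0.0852
```

```bash
cat >> h.py <<'E'
def notches(f,y0,y1,xs):
    w=world(f);q=w.reshape(-1,3);q=q[(q[:,1]>y0)&(q[:,1]<y1)&(q[:,2]>.022)&(q[:,2]<.045)]
    k=np.zeros(len(q),bool)
    for x in xs:k|=abs(q[:,0]-x)<.003
    q=q[k];b=np.arange(y0,y1,.002)
    z=np.array([np.percentile(q[(q[:,1]>=y)&(q[:,1]<y+.002),2],90) if ((q[:,1]>=y)&(q[:,1]<y+.002)).sum()>2 else np.nan for y in b])
    def V(c): return np.array([max(0,10-abs(c-(y+.001))*1000) if abs(c-(y+.001))<.0095 else 0 for y in b])
    hi=z>.031
    print(' '.join(f'{y*1000+1:.0f}:{v*1000:.0f}' for y,v in zip(b,z) if not np.isnan(v)))
E
python3 - <<'E'
from h import *
st();f=frame('wrist');save('w14',f['color']);np.savez('pics/w14.npz',color=f['color'],w=world(f));plates(f,-.02,.11);notches(f,-.03,.125,(.5395,.5794,.5874,.5954))
to(.5746,-.3093,.14,np.pi+.125)
[seated(f,*a) for a in((.5626,.347),(.562,.301),(.5615,.2555))]
E
```

```text
t 35.43 q [ 0.45  0.81 -1.12  1.79  0.83  1.09  0.58] p [0.5605 0.0984 0.1381] rot [-3.1404e+00 -1.7000e-03  3.1281e+00] F [-0.8  0.6  0.2] w 0.0852
plates [(0.538, 421), (0.54, 140), (0.576, 12), (0.578, 484), (0.58, 135), (0.584, 17), (0.586, 506), (0.588, 118), (0.592, 20), (0.594, 506), (0.596, 126)]
-19:29 -17:29 -15:29 -13:29 -11:29 -9:29 -7:37 -5:38 -3:36 -1:34 1:32 3:31 5:29 7:32 9:34 11:35 13:37 15:38 17:29 19:29 21:29 23:29 25:29 27:29 29:29 31:29 33:29 35:29 37:29 39:38 41:38 43:36 45:34 47:32 49:30 51:30 53:32 55:34 57:35 59:38 61:38 63:29 65:29 67:29 69:29 71:29 73:29 75:29 77:29 79:29 81:29 83:29 85:38 87:38 89:36 91:34 93:32 95:30 97:30 99:32 101:34 103:36 105:38 107:38 109:29 111:28 113:29 115:29 117:29 119:29
shift [ -18.8 -409.3   -1.5] turn [-0.   -0.01 -1.3 ]
few 0
seat 754 mid [524.4 302.2] size [21.1 24.2] yaw -1.5697 head z 0.0486 tip z 0 roots [np.float64(0.0439), 0, 0, 0, 0, 0]
seat 698 mid [568.9 251.7] size [ 22.6 112.3] yaw -0.0869 head z 0.0487 tip z 0.0418 roots [np.float64(0.043), 0, 0, 0, 0, 0]
```

Request:
carry_out([
  [-1.7, -37, 0, 0, 0, 0, 0],
  [-1.7, -37, 0, 0, 0, 0, 0],
  [-1.7, -37, 0, 0, 0, 0, 0],
  [-1.7, -37, 0, 0, 0, 0, 0],
  [-1.7, -37, 0, 0, 0, 0, 0],
])

```text
clock: 35.9
position: [0.5672, -0.0844, 0.1389]
tool_rot: [3.141, -0.0, 3.134]
force: [0.3, 1.3, -0.4]
grip_width: 0.0855
```

Request:
carry_out([
  [-1.7, -37, 0, 0, 0, 0, 0],
  [-1.7, -37, 0, 0, 0, 0, 0],
  [-1.7, -37, 0, 0, 0, 0, 0],
  [-1.7, -37, 0, 0, 0, 0, 0],
  [-1.7, -37, 0, 0, 0, 0, 0],
])

```text
clock: 36.32
position: [0.5741, -0.2697, 0.1388]
tool_rot: [3.141, -0.0, 3.133]
force: [0.8, 0.5, 0.1]
grip_width: 0.0855
```

Request:
carry_out([
  [-1.7, -37, 0, 0, 0, -0.6, 0],
  [0, -2, 0, 0, 0, -0.6, 0],
  [0, 0, 0, 0, 0, 0, 0],
  [0, 0, 0, 0, 0, 0, 0],
  [0, 0, 0, 0, 0, 0, 0],
])

```text
clock: 36.73
position: [0.576, -0.3059, 0.1392]
tool_rot: [3.141, 0.0, -3.025]
force: [0.2, -0.8, 0.5]
grip_width: 0.0854
```

```bash
python3 - <<'E'
from h import *
st();f=frame('wrist');bolts(f,box=(.3,.72,-.52,-.1));to(.5746,-.3093,.005,np.pi+.125)
E
```

```text
t 36.73 q [ 1.04  0.93 -1.12  1.56  0.88  1.22  1.44] p [ 0.576  -0.3059  0.1392] rot [ 3.1408e+00  1.0000e-04 -3.0252e+00] F [ 0.2 -0.8  0.5] w 0.0854
px [183.  48.] mid [ 454.3 -402.7] size [19.2 78.9] yaw -0.2296 z 0.0187
px [279. 203.] mid [ 577.8 -308.7] size [19.7 96. ] yaw 0.1255 z 0.0198
shift [  1.7  -3.1 134.3] turn [ 0.    0.   -0.08]
```

Request:
carry_out([
  [1.5, -3, 30, 0, 0, -0.08, 0],
  [0, 0, 41, 0, 0, 0, 0],
  [0, 0, 38, 0, 0, 0, 60],
  [0, 0, 20, 0, 0, 0, 100],
  [0, 0, 6, 0, 0, 0, 120],
])

```text
clock: 37.2
position: [0.5732, -0.3096, 0.0012]
tool_rot: [3.139, -0.003, -3.016]
force: [-0.5, 0.2, 0.8]
grip_width: 0.0516
```

Request:
carry_out([
  [0, 0, 0, 0, 0, 0, 120],
  [0, 0, 0, 0, 0, 0, 120],
  [0, 0, 0, 0, 0, 0, 255],
  [0, 0, 0, 0, 0, 0, 255],
  [0, 0, 0, 0, 0, 0, 255],
], force=80)

```text
clock: 37.62
position: [0.575, -0.3116, 0.0061]
tool_rot: [-3.14, 0.002, -3.018]
force: [-5.1, 0.7, 14.9]
grip_width: 0.0129
```

Request:
carry_out([
  [0, 0, 0, 0, 0, 0, 255],
  [0, 0, -10, 0, 0, 0, 255],
  [0, 0, -40, 0, 0, 0, 255],
  [0, 0, -40, 0, 0, 0, 255],
  [0, 0, -30, 0, 0, 0.65, 255],
])

```text
clock: 38.03
position: [0.5747, -0.3109, 0.128]
tool_rot: [-3.141, 0.002, -3.084]
force: [-0.1, -0.2, -1.1]
grip_width: 0.0127
```

Request:
carry_out([
  [0, 0, 0, 0, 0, 0.65, 255],
  [0, 0, 0, 0, 0, 0, 255],
  [0, 0, 0, 0, 0, 0, 255],
])

```text
clock: 38.28
position: [0.574, -0.3114, 0.1246]
tool_rot: [-3.141, -0.0, 3.132]
force: [-0.9, 0.3, -1.2]
grip_width: 0.0126
```

```bash
python3 - <<'E'
from h import *
st();f=frame('wrist');held(f);to(.5575,.0062,.12,np.pi-.012)
E
```

```text
t 38.28 q [ 1.03  0.93 -1.09  1.57  0.87  1.19  1.32] p [ 0.574  -0.3114  0.1246] rot [-3.1407e+00 -1.0000e-04  3.1316e+00] F [-0.9  0.3 -1.2] w 0.0126
head 1462 x [33.2 40.6 44.5] y mid -1.1 z top(tool) -14.2
tip 884 x [-48.4 -43.  -33.2] y mid -0.8 z top(tool) -11.7
-52 -9.2; -48 -12.0; -44 -10.1; -40 -11.3; -36 -11.6; -32 -11.2; -28 -11.5; -24 -11.2; -20 -11.8; -16 -10.8; -12 -29.8; -8 -36.1; -4 -35.3; 0 -36.3; 4 -36.0; 8 -34.8; 12 -11.6; 16 -10.8; 20 -11.6; 24 -10.8; 28 -13.6; 32 -14.2; 36 -14.3; 40 -14.1; 44 -11.4; 
shift [ 19.3 317.3   3.8] turn [-0.   -0.01  0.02]
```

Request:
carry_out([
  [1.5, 20, 0, 0, 0, 0, 255],
  [2.5, 36, 0, 0, 0, 0, 255],
  [2.5, 37.5, 0, 0, 0, 0, 255],
  [2.5, 37.5, 0, 0, 0, 0, 255],
  [2.5, 37.5, 0, 0, 0, 0, 255],
])

```text
clock: 38.75
position: [0.5638, -0.141, 0.1233]
tool_rot: [3.141, -0.002, 3.131]
force: [1.6, -0.4, -1.8]
grip_width: 0.0126
```

Request:
carry_out([
  [2.5, 37.5, 0, 0, 0, 0, 255],
  [2.5, 37.5, 0, 0, 0, 0, 255],
  [2.5, 37.5, 0, 0, 0, 0, 255],
  [2, 27, 0, 0, 0, 0, 255],
  [0, 8, 0, 0, 0, 0, 255],
])

```text
clock: 39.17
position: [0.556, 0.01, 0.124]
tool_rot: [3.14, -0.001, 3.137]
force: [0.2, 0.4, -1.8]
grip_width: 0.0127
```

Request:
carry_out([
  [0, 0, 10, 0, 0, 0, 255],
  [0, 0, 10, 0, 0, 0, 255],
  [0, 0, 0, 0, 0, 0, 255],
  [0, 0, 0, 0, 0, 0, 255],
])

```text
clock: 39.5
position: [0.5565, 0.0037, 0.103]
tool_rot: [-3.141, -0.002, 3.129]
force: [1.1, -0.3, -0.7]
grip_width: 0.0125
```

```bash
cat >> h.py <<'E'
def finemid(f):
    "mid of a held fine bolt in tool x by matching the ridge profile of z-top"
    s=bot.observe();w=world(f);Rm=R.from_euler('xyz',s['tool_rot']);t=Rm.inv().apply(w.reshape(-1,3)-s['position'])*1000
    t=t[(abs(t[:,1]+1)<3)&(t[:,2]<-6)&(t[:,2]>-16.5)&(abs(t[:,0])<60)];x=t[:,0]
    g=(x<-13)&(x>-33)|(x>13)&(x<27);P=np.c_[x,np.ones_like(x)];z=t[:,2]
    best=[]
    for m in np.arange(-8,8,.1):
        b=-(x-m);r=np.zeros_like(b)
        for k in range(-32,33,8): r=np.maximum(r,np.interp(abs(b-k),[.7,2],[2.5,0]))
        A=np.c_[P,-r][g];c,res,*_=np.linalg.lstsq(A,z[g],rcond=None);best.append((res[0]/g.sum(),round(m,1),c[2].round(2)))
    best.sort();print('n',g.sum(),'best',best[:3],'worst',best[-1])
E
python3 - <<'E'
from h import *
st();f=frame('wrist');save('w15',f['color']);held(f);finemid(f);plates(f,.025,.11);to(.5556,.0055,.038,np.pi-.012)
w=world(f);q=w.reshape(-1,3);q=q[(q[:,1]>.03)&(q[:,1]<.11)&(q[:,2]>.027)&(q[:,2]<.042)]
for x in(.5393,.5792,.5872,.5952):print(q[abs(q[:,0]-x)<.003,0].mean().round(4),end=' ')
E
```

```text
t 39.5 q [ 0.61  0.85 -1.1   1.85  0.89  1.04  0.69] p [0.5565 0.0037 0.103 ] rot [-3.1415e+00 -2.1000e-03  3.1285e+00] F [ 1.1 -0.3 -0.7] w 0.0125
head 1526 x [33.2 40.9 45. ] y mid -1.3 z top(tool) -13.0
tip 873 x [-48.3 -43.3 -33.1] y mid -1.1 z top(tool) -10.4
-48 -10.7; -44 -8.5; -40 -8.7; -36 -10.3; -32 -8.7; -28 -10.4; -24 -9.0; -20 -10.5; -16 -8.8; -12 -21.5; -8 -34.7; -4 -32.4; 0 -34.8; 4 -34.7; 8 -34.1; 12 -10.5; 16 -9.0; 20 -10.5; 24 -9.0; 28 -12.1; 32 -12.9; 36 -13.0; 40 -13.0; 44 -11.7; 
n 721 best [(np.float64(0.6474604279387842), np.float64(-3.2), np.float64(0.86)), (np.float64(0.6474604279387868), np.float64(4.8), np.float64(0.86)), (np.float64(0.6493780941854791), np.float64(4.9), np.float64(0.84))] worst (np.float64(1.4006041499308064), np.float64(-4.9), np.float64(-0.03))
plates [(0.538, 363), (0.54, 159), (0.578, 422), (0.58, 177), (0.586, 434), (0.588, 162), (0.594, 383), (0.596, 162)]
shift [ 1.2  1.6 65.6] turn [ 0.   -0.01 -0.01]
0.5397 0.5797 0.5877 0.5957
```

Request:
carry_out([
  [0.9, 1.9, 20, 0, 0, 0, 255],
  [0, 0, 25, 0, 0, 0, 255],
  [0, 0, 8, 0, 0, 0, 255],
  [0, 0, 4, 0, 0, 0, 255],
  [0, 0, 3, 0, 0, 0, 255],
])

```text
clock: 39.97
position: [0.5563, 0.0068, 0.0445]
tool_rot: [3.141, -0.0, 3.129]
force: [-0.0, -0.1, -0.6]
grip_width: 0.0127
```

Request:
carry_out([
  [0, 0, 2, 0, 0, 0, 255],
  [0, 0, 1, 0, 0, 0, 255],
  [0, 0, 0, 0, 0, 0, 255],
  [0, 0, 0, 0, 0, 0, 255],
])

```text
clock: 40.3
position: [0.5564, 0.0069, 0.0418]
tool_rot: [-3.142, 0.001, 3.13]
force: [-0.1, 0.3, -1.3]
grip_width: 0.0125
```

```bash
python3 - <<'E'
from h import *
st();f=frame('wrist');held(f);finemid(f);to(.5557,.0057,.038,np.pi-.012)
E
```

```text
t 40.3 q [ 0.56  0.93 -1.02  1.88  0.99  0.95  0.62] p [0.5564 0.0069 0.0418] rot [-3.1416e+00  7.0000e-04  3.1295e+00] F [-0.1  0.3 -1.3] w 0.0125
head 1497 x [33.1 40.8 44.7] y mid -1.1 z top(tool) -13.6
tip 895 x [-48.5 -43.1 -33.2] y mid -0.9 z top(tool) -11.1
-48 -11.4; -44 -9.4; -40 -9.6; -36 -10.9; -32 -9.7; -28 -11.1; -24 -9.7; -20 -11.1; -16 -9.7; -12 -31.4; -8 -35.5; -4 -35.1; 0 -35.6; 4 -35.2; 8 -34.6; 12 -11.0; 16 -9.9; 20 -11.0; 24 -9.8; 28 -13.0; 32 -13.6; 36 -13.6; 40 -13.6; 44 -11.7; 
n 716 best [(np.float64(0.6305000045863602), np.float64(-3.5), np.float64(0.84)), (np.float64(0.6305000045863607), np.float64(4.5), np.float64(0.84)), (np.float64(0.6344082528354416), np.float64(-3.6), np.float64(0.86))] worst (np.float64(1.3177247708860997), np.float64(-5.2), np.float64(0.0))
shift [ 0.7 -1.2  3.7] turn [-0.    0.01 -0.  ]
```

Request:
carry_out([
  [0.9, -1.2, 0, 0, 0, 0, 255],
  [0, 0, 1.5, 0, 0, 0, 255],
  [0, 0, 1.5, 0, 0, 0, 255],
  [0, 0, 1, 0, 0, 0, 255],
  [0, 0, 0, 0, 0, 0, 255],
])

```text
clock: 40.77
position: [0.5552, 0.0058, 0.037]
tool_rot: [3.142, -0.0, 3.13]
force: [0.4, 0.7, -1.2]
grip_width: 0.0122
```

Request:
carry_out([
  [0, 0, 1, 0, 0, 0, 255],
  [0, 0, 1, 0, 0, 0, 255],
  [0, 0, 0, 0, 0, 0, 255],
])

```text
clock: 41.02
position: [0.5554, 0.0056, 0.0355]
tool_rot: [-3.141, 0.0, 3.129]
force: [-1.2, -2.0, 5.5]
grip_width: 0.0125
```

Request:
carry_out([
  [0, 0, 0, 0, 0, 0, 170],
  [0, 0, 0, 0, 0, 0, 155],
  [0, 0, 0, 0, 0, 0, 155],
  [0, 0, -20, 0, 0, 0, 155],
  [0, 0, -40, 0, 0, 0, 155],
])

```text
clock: 41.43
position: [0.5534, 0.0056, 0.0928]
tool_rot: [3.141, -0.006, 3.13]
force: [0.2, -0.8, 0.6]
grip_width: 0.0336
```

Request:
carry_out([
  [0, 0, -40, 0, 0, 0, 155],
  [0, 0, 0, 0, 0, 0, 100],
  [0, 0, 0, 0, 0, 0, 0],
  [0, 0, 0, 0, 0, 0, 0],
])

```text
clock: 41.77
position: [0.5552, 0.0054, 0.1351]
tool_rot: [-3.141, 0.0, 3.129]
force: [-0.4, 0.5, 0.5]
grip_width: 0.0688
```

```bash
python3 - <<'E'
from h import *
st();f=frame('wrist');save('w16',f['color']);seated(f,.5589,.0045);knob(f);to(.4431,-.4001,.14,np.pi-.23)
s=frame('scene');bolts(s)
E
```

```text
t 41.77 q [ 0.63  0.8  -1.13  1.83  0.84  1.08  0.72] p [0.5552 0.0054 0.1351] rot [-3.1411e+00  1.0000e-04  3.1293e+00] F [-0.4  0.5  0.5] w 0.0688
seat 2116 mid [566.3   5.1] size [ 27.2 111.6] yaw 0.0734 head z 0.0489 tip z 0.0485 roots [np.float64(0.045), np.float64(0.045), np.float64(0.0453), np.float64(0.0451), np.float64(0.0453), np.float64(0.045)]
knob 1240 top 0.0866 c [560.8 175.5] dial -1.047
shift [ 106.9 -406.9   -5.2] turn [-0.   -0.01  2.08]
px [231. 180.] mid [ 360.3 -119.8] size [39.4 65.7] yaw -0.0034 z 0.0276
px [185. 193.] mid [ 334.5 -242. ] size [18.8 64.6] yaw 1.3625 z 0.0203
px [141. 251.] mid [ 448.2 -397.4] size [21.1 98.3] yaw -0.2428 z 0.0218
```

Request:
carry_out([
  [9.7, -37, 0, 0, 0, 0, 0],
  [9.7, -37, 0, 0, 0, 0, 0],
  [9.7, -37, 0, 0, 0, 0, 0],
  [9.7, -37, 0, 0, 0, 0, 0],
  [9.7, -37, 0, 0, 0, 0, 0],
])

```text
clock: 42.28
position: [0.5034, -0.1801, 0.1344]
tool_rot: [3.141, -0.001, 3.13]
force: [1.8, 0.1, 0.5]
grip_width: 0.0857
```

Request:
carry_out([
  [9.7, -37, 0, 0, 0, 0, 0],
  [9.7, -37, 0, 0, 0, 0, 0],
  [9.7, -37, 0, 0, 0, 0, 0],
  [9.7, -37, 0, 0, 0, 0, 0],
  [9.7, -37, 0, 0, 0, 0, 0],
])

```text
clock: 42.7
position: [0.4525, -0.3646, 0.1342]
tool_rot: [3.141, -0.001, 3.13]
force: [0.7, -0.2, 0.3]
grip_width: 0.0855
```

Request:
carry_out([
  [9.7, -37, 0, 0, 0, 1, 0],
  [0, 0, 0, 0, 0, 1, 0],
  [0, 0, 0, 0, 0, 0, 0],
  [0, 0, 0, 0, 0, 0, 0],
  [0, 0, 0, 0, 0, 0, 0],
])

```text
clock: 43.12
position: [0.4441, -0.3987, 0.1349]
tool_rot: [3.141, -0.001, 2.925]
force: [0.2, 0.1, -0.2]
grip_width: 0.085
```

```bash
python3 - <<'E'
from h import *
st();f=frame('wrist');bolts(f,box=(.3,.72,-.52,-.1));to(.4431,-.3999,.005,np.pi-.23)
E
```

```text
t 43.12 q [ 1.32  0.84 -1.1   1.72  0.83  1.12  1.31] p [ 0.4441 -0.3987  0.1349] rot [ 3.1409e+00 -5.0000e-04  2.9253e+00] F [ 0.2  0.1 -0.2] w 0.085
px [441.  31.] mid [ 330.3 -244.4] size [16.1 65.9] yaw 1.3935 z 0.0169
px [280. 204.] mid [ 446.  -399.9] size [21.  96.2] yaw -0.2185 z 0.0199
shift [  0.8  -1.5 130. ] turn [ 0.01 -0.    0.13]
```

Request:
carry_out([
  [0.8, -0.8, 30, 0, 0, 0.03, 0],
  [0, 0, 41, 0, 0, 0, 0],
  [0, 0, 36, 0, 0, 0, 60],
  [0, 0, 17, 0, 0, 0, 100],
  [0, 0, 6, 0, 0, 0, 120],
])

```text
clock: 43.58
position: [0.442, -0.3986, 0.0023]
tool_rot: [3.139, -0.003, 2.921]
force: [-0.3, 0.0, 0.5]
grip_width: 0.0516
```

Request:
carry_out([
  [0, 0, 0, 0, 0, 0, 120],
  [0, 0, 0, 0, 0, 0, 120],
  [0, 0, 0, 0, 0, 0, 255],
  [0, 0, 0, 0, 0, 0, 255],
  [0, 0, 0, 0, 0, 0, 255],
], force=80)

```text
clock: 44.0
position: [0.4433, -0.4011, 0.0067]
tool_rot: [-3.14, 0.002, 2.917]
force: [-3.2, 1.7, 12.7]
grip_width: 0.0134
```

Request:
carry_out([
  [0, 0, 0, 0, 0, 0, 255],
  [0, 0, -10, 0, 0, 0, 255],
  [0, 0, -40, 0, 0, 0, 255],
  [0, 0, -40, 0, 0, 0, 255],
  [0, 0, -30, 0, 0, -0.97, 255],
])

```text
clock: 44.42
position: [0.4433, -0.4002, 0.1291]
tool_rot: [-3.141, 0.002, 3.018]
force: [1.5, 0.1, -1.0]
grip_width: 0.0133
```

Request:
carry_out([
  [0, 0, 0, 0, 0, -1, 255],
  [0, 0, 0, 0, 0, 0, 255],
  [0, 0, 0, 0, 0, 0, 255],
])

```text
clock: 44.67
position: [0.4423, -0.4007, 0.1254]
tool_rot: [-3.141, -0.0, 3.12]
force: [0.2, 0.1, -1.9]
grip_width: 0.0132
```

```bash
python3 - <<'E'
from h import *
st();f=frame('wrist');held(f);finemid(f);to(.5567,.0972,.12,np.pi-.012)
E
```

```text
t 44.67 q [ 1.34  0.87 -1.12  1.73  0.87  1.13  1.48] p [ 0.4423 -0.4007  0.1254] rot [-3.1415e+00 -3.0000e-04  3.1199e+00] F [ 0.2  0.1 -1.9] w 0.0132
head 1600 x [33.2 41.2 45.7] y mid -1.2 z top(tool) -13.6
tip 881 x [-48.6 -44.  -33.1] y mid -1.2 z top(tool) -11.3
-52 -9.0; -48 -11.6; -44 -9.3; -40 -9.2; -36 -10.8; -32 -9.2; -28 -10.8; -24 -9.2; -20 -10.9; -16 -9.2; -12 -26.7; -8 -35.3; -4 -33.1; 0 -35.5; 4 -35.6; 8 -34.2; 12 -11.1; 16 -9.5; 20 -11.1; 24 -9.4; 28 -11.9; 32 -13.5; 36 -13.5; 40 -13.5; 44 -12.7; 
n 744 best [(np.float64(0.5887027473410851), np.float64(-2.4), np.float64(0.81)), (np.float64(0.5921896298818244), np.float64(5.6), np.float64(0.8)), (np.float64(0.5923465521913318), np.float64(-2.3), np.float64(0.8))] worst (np.float64(1.2812067587601272), np.float64(7.6), np.float64(-0.02))
shift [-103.5  500.1    5. ] turn [ 0.   -0.01 -0.1 ]
```

Request:
carry_out([
  [-4, 20, 0, 0, 0, -0.1, 255],
  [-7, 34, 0, 0, 0, 0, 255],
  [-7.7, 37, 0, 0, 0, 0, 255],
  [-7.7, 37, 0, 0, 0, 0, 255],
  [-7.7, 37, 0, 0, 0, 0, 255],
])

```text
clock: 45.13
position: [0.4778, -0.2341, 0.1245]
tool_rot: [3.141, -0.001, 3.13]
force: [1.3, 0.0, -1.0]
grip_width: 0.0134
```

Request:
carry_out([
  [-7.7, 37, 0, 0, 0, 0, 255],
  [-7.7, 37, 0, 0, 0, 0, 255],
  [-7.7, 37, 0, 0, 0, 0, 255],
  [-7.7, 37, 0, 0, 0, 0, 255],
  [-7.7, 37, 0, 0, 0, 0, 255],
])

```text
clock: 45.55
position: [0.5178, -0.0494, 0.1246]
tool_rot: [3.141, -0.001, 3.13]
force: [0.2, -1.1, -1.2]
grip_width: 0.0136
```

Request:
carry_out([
  [-7.7, 37, 0, 0, 0, 0, 255],
  [-7.7, 37, 0, 0, 0, 0, 255],
  [-8, 38, 0, 0, 0, 0, 255],
  [-7, 38, 0, 0, 0, 0, 255],
  [0, 0, 10, 0, 0, 0, 255],
])

```text
clock: 45.97
position: [0.5501, 0.1074, 0.1166]
tool_rot: [3.137, 0.002, 3.138]
force: [-0.4, 1.0, -1.0]
grip_width: 0.0133
```

Request:
carry_out([
  [0, 0, 10, 0, 0, 0, 255],
  [0, 0, 0, 0, 0, 0, 255],
  [0, 0, 0, 0, 0, 0, 255],
])

```text
clock: 46.22
position: [0.5493, 0.0974, 0.1043]
tool_rot: [-3.141, -0.002, 3.132]
force: [-0.0, -1.0, -1.2]
grip_width: 0.013
```

```bash
python3 - <<'E'
from h import *
st();f=frame('wrist');save('w17',f['color']);held(f);finemid(f);to(.5576,.0974,.042,np.pi-.012)
w=world(f);q=w.reshape(-1,3);q=q[(q[:,1]>.02)&(q[:,1]<.075)&(q[:,2]>.027)&(q[:,2]<.042)]
for x in(.5393,.5792,.5872,.5952):print(q[abs(q[:,0]-x)<.003,0].mean().round(4),end=' ')
E
```

```text
t 46.22 q [ 0.44  0.84 -1.09  1.85  0.88  1.03  0.54] p [0.5493 0.0974 0.1043] rot [-3.1409e+00 -2.0000e-03  3.1315e+00] F [-0.  -1.  -1.2] w 0.013
head 1649 x [33.1 41.5 46.1] y mid -1.0 z top(tool) -12.5
tip 826 x [-48.5 -43.7 -33.1] y mid -1.1 z top(tool) -10.2
-52 -7.5; -48 -10.5; -44 -8.7; -40 -7.9; -36 -9.7; -32 -8.1; -28 -9.8; -24 -7.9; -20 -9.8; -16 -8.0; -12 -25.6; -8 -34.2; -4 -34.0; 0 -34.6; 4 -34.7; 8 -32.1; 12 -10.1; 16 -8.2; 20 -10.1; 24 -8.3; 28 -10.6; 32 -12.4; 36 -12.5; 40 -12.5; 44 -11.9; 
n 753 best [(np.float64(0.6410325846497599), np.float64(-2.1), np.float64(0.84)), (np.float64(0.641238439487538), np.float64(-2.0), np.float64(0.83)), (np.float64(0.6496667178355116), np.float64(-1.9), np.float64(0.81))] worst (np.float64(1.3685846094260972), np.float64(4.1), np.float64(0.01))
shift [-8.1  0.1 62.9] turn [-0.   -0.01  0.02]
0.5396 0.5795 0.5874 0.5953
```

Request:
carry_out([
  [-8.1, 0, 10, 0, 0, 0, 255],
  [0, 0, 20, 0, 0, 0, 255],
  [0, 0, 20, 0, 0, 0, 255],
  [0, 0, 6, 0, 0, 0, 255],
  [0, 0, 4, 0, 0, 0, 255],
])

```text
clock: 46.68
position: [0.5579, 0.0979, 0.0443]
tool_rot: [-3.141, -0.001, 3.133]
force: [0.2, 1.0, -0.6]
grip_width: 0.0136
```

Request:
carry_out([
  [0, 0, 2, 0, 0, 0, 255],
  [0, 0, 0, 0, 0, 0, 255],
  [0, 0, 0, 0, 0, 0, 255],
])

```text
clock: 46.93
position: [0.5584, 0.0986, 0.044]
tool_rot: [3.141, 0.001, 3.133]
force: [0.2, -0.2, -1.2]
grip_width: 0.0135
```

```bash
python3 - <<'E'
from h import *
st();f=frame('wrist');held(f);finemid(f);to(.5576,.0974,.038,np.pi-.012)
E
```

```text
t 46.93 q [ 0.39  0.93 -1.02  1.85  0.98  0.96  0.48] p [0.5584 0.0986 0.044 ] rot [3.1413e+00 9.0000e-04 3.1335e+00] F [ 0.2 -0.2 -1.2] w 0.0135
head 1607 x [33.2 41.3 45.8] y mid -0.9 z top(tool) -13.0
tip 883 x [-48.7 -43.9 -33.1] y mid -1.0 z top(tool) -10.7
-52 -8.6; -48 -11.0; -44 -8.7; -40 -8.6; -36 -10.3; -32 -8.6; -28 -10.3; -24 -8.5; -20 -10.4; -16 -8.7; -12 -34.4; -8 -34.7; -4 -33.5; 0 -34.9; 4 -35.2; 8 -33.2; 12 -10.4; 16 -8.7; 20 -10.6; 24 -8.8; 28 -11.1; 32 -13.0; 36 -13.0; 40 -13.0; 44 -12.3; 
n 743 best [(np.float64(0.6233090714265267), np.float64(-2.4), np.float64(0.87)), (np.float64(0.626760174755138), np.float64(-2.3), np.float64(0.85)), (np.float64(0.6305834800638506), np.float64(-2.5), np.float64(0.88))] worst (np.float64(1.3861723812813675), np.float64(-0.4), np.float64(-0.02))
shift [ 0.8 -1.1  6. ] turn [0.   0.01 0.04]
```

Request:
carry_out([
  [0.8, -1.3, 0, 0, 0, 0, 255],
  [0, 0, 2, 0, 0, 0, 255],
  [0, 0, 2, 0, 0, 0, 255],
  [0, 0, 1.5, 0, 0, 0, 255],
  [0, 0, 0, 0, 0, 0, 255],
])

```text
clock: 47.4
position: [0.557, 0.0972, 0.0374]
tool_rot: [-3.142, -0.0, 3.134]
force: [-0.5, -0.1, -1.3]
grip_width: 0.0134
```

Request:
carry_out([
  [0, 0, 1, 0, 0, 0, 255],
  [0, 0, 1, 0, 0, 0, 255],
  [0, 0, 0, 0, 0, 0, 255],
])

```text
clock: 47.65
position: [0.5572, 0.0975, 0.0361]
tool_rot: [3.142, 0.0, 3.134]
force: [-2.6, -0.6, 7.5]
grip_width: 0.013
```

Request:
carry_out([
  [0, 0, 0, 0, 0, 0, 170],
  [0, 0, 0, 0, 0, 0, 155],
  [0, 0, 0, 0, 0, 0, 155],
  [0, 0, -20, 0, 0, 0, 155],
  [0, 0, -40, 0, 0, 0, 155],
])

```text
clock: 48.07
position: [0.5553, 0.0966, 0.0932]
tool_rot: [-3.141, -0.006, 3.134]
force: [0.7, 0.5, -0.2]
grip_width: 0.0332
```

Request:
carry_out([
  [0, 0, -40, 0, 0, 0, 150],
  [0, 0, 0, 0, 0, 0, 150],
  [0, 0, 0, 0, 0, 0, 150],
  [0, 0, 0, 0, 0, 0, 150],
])

```text
clock: 48.4
position: [0.5571, 0.0968, 0.1356]
tool_rot: [-3.141, 0.0, 3.134]
force: [-0.3, -0.3, -0.7]
grip_width: 0.0352
```

```bash
python3 - <<'E'
from h import *
st();f=frame('wrist');save('w18',f['color']);seated(f,.5589,.0045);seated(f,.56,.0962);knob(f);to(.561,.1768,.136,np.pi-.012)
E
```

```text
t 48.4 q [ 0.45  0.81 -1.12  1.81  0.83  1.08  0.58] p [0.5571 0.0968 0.1356] rot [-3.1411e+00  1.0000e-04  3.1335e+00] F [-0.3 -0.3 -0.7] w 0.0352
seat 2197 mid [566.    4.8] size [ 34.3 110.2] yaw -0.0065 head z 0.0488 tip z 0.0484 roots [np.float64(0.0451), np.float64(0.0448), np.float64(0.0446), np.float64(0.045), np.float64(0.0451), np.float64(0.045)]
seat 2122 mid [566.6  96.1] size [ 20.4 110.4] yaw -0.0053 head z 0.0489 tip z 0.0486 roots [np.float64(0.0447), np.float64(0.0452), np.float64(0.0451), np.float64(0.045), np.float64(0.0447), np.float64(0.0453)]
knob 1158 top 0.0865 c [560.8 175.6] dial -1.042
shift [-3.5 80.  -1. ] turn [-0.   -0.01  0.04]
```

View pics/w18.png

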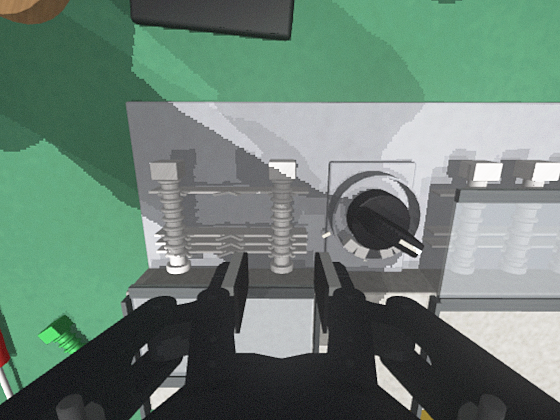

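Request:
carry_out([
  [-1.7, 40, 0, 0, 0, 0, 150],
  [-1.7, 40, 0, 0, 0, 0, 150],
  [0, 0, 0, 0, 0, -1, 150],
  [0, 0, 0, 0, 0, -1, 150],
  [0, 0, 0, 0, 0, -1, 150],
])

```text
clock: 48.87
position: [0.5604, 0.1781, 0.1346]
tool_rot: [3.141, -0.002, -2.828]
force: [-0.1, -0.9, -0.3]
grip_width: 0.0352
```

Request:
carry_out([
  [0, 0, 0, 0, 0, -1, 150],
  [0, 0, 0, 0, 0, -1, 150],
  [0, 0, 0, 0, 0, -1, 150],
  [0, 0, 0, 0, 0, -1, 150],
  [0, 0, 0, 0, 0, -1, 150],
])

```text
clock: 49.28
position: [0.5607, 0.1772, 0.1345]
tool_rot: [3.14, -0.001, -2.306]
force: [0.9, 1.1, 0.6]
grip_width: 0.0353
```

Request:
carry_out([
  [0, 0, 0, 0, 0, -1, 150],
  [0, 0, 0, 0, 0, -1, 150],
  [0, 0, 0, 0, 0, 0, 150],
  [0, 0, 0, 0, 0, 0, 150],
])

```text
clock: 49.62
position: [0.5607, 0.1772, 0.1348]
tool_rot: [3.14, -0.001, -2.105]
force: [-0.7, -0.3, -0.2]
grip_width: 0.0354
```

```bash
python3 - <<'E'
from h import *
st();to(.561,.1768,.0634,np.pi+1.035)
E
```

```text
t 49.62 q [ 0.37  0.95 -1.29  1.74  0.97  1.24  1.42] p [0.5607 0.1772 0.1348] rot [ 3.1400e+00 -7.0000e-04 -2.1053e+00] F [-0.7 -0.3 -0.2] w 0.0354
shift [ 0.2 -0.6 71.4] turn [ 0.01 -0.01  0.01]
```

Request:
carry_out([
  [0, -0.5, 41, 0, 0, 0, 150],
  [0, 0, 30, 0, 0, 0, 150],
  [0, 0, 0, 0, 0, 0, 150],
  [0, 0, 0, 0, 0, 0, 230],
  [0, 0, 0, 0, 0, 0, 230],
], force=70)

```text
clock: 50.03
position: [0.5619, 0.1777, 0.0664]
tool_rot: [-3.141, 0.001, -2.103]
force: [-3.1, 1.9, -0.1]
grip_width: 0.012
```

Request:
carry_out([
  [0, 0, 0, 0, 0, 0, 230],
  [0, 0, 0, 0, 0, 0, 230],
  [0, 0, 5, 0, 0, 0, 230],
  [0, 0, 4, 0, 0, 0, 230],
  [0, 0, 0, 0, 0, 0, 230],
])

```text
clock: 50.45
position: [0.562, 0.1778, 0.0575]
tool_rot: [-3.141, 0.002, -2.102]
force: [-5.2, 0.3, 7.7]
grip_width: 0.0101
```

Request:
carry_out([
  [0, 0, 0, 0, 0, 1, 230],
  [0, 0, 0, 0, 0, 1, 230],
  [0, 0, 0, 0, 0, 1, 230],
  [0, 0, 0, 0, 0, 1, 230],
  [0, 0, 0, 0, 0, 1, 230],
])

```text
clock: 50.87
position: [0.562, 0.1776, 0.0575]
tool_rot: [-3.142, 0.002, -2.631]
force: [-2.9, -0.1, 10.3]
grip_width: 0.0106
```

Request:
carry_out([
  [0, 0, 0, 0, 0, 1, 230],
  [0, 0, 0, 0, 0, 1, 230],
  [0, 0, 0, 0, 0, 1, 230],
  [0, 0, 0, 0, 0, 1, 230],
  [0, 0, 0, 0, 0, 1, 230],
])

```text
clock: 51.28
position: [0.5621, 0.1774, 0.0574]
tool_rot: [3.141, 0.002, 3.128]
force: [-4.1, -0.5, 10.9]
grip_width: 0.0103
```

Request:
carry_out([
  [0, 0, 0, 0, 0, 0, 230],
  [0, 0, 0, 0, 0, 0, 230],
  [0, 0, -5, 0, 0, 0, 230],
  [0, 0, -4, 0, 0, 0, 230],
  [0, 0, 0, 0, 0, 0, 230],
])

```text
clock: 51.7
position: [0.562, 0.1772, 0.0662]
tool_rot: [3.141, 0.002, 3.134]
force: [-2.1, 0.6, 4.3]
grip_width: 0.0104
```

Request:
carry_out([
  [0, 0, 0, 0, 0, 0, 150],
  [0, 0, 0, 0, 0, 0, 150],
  [0, 0, 0, 0, 0, 0, 150],
  [0, 0, -40, 0, 0, 0, 150],
  [0, 0, -40, 0, 0, 0, 150],
])

```text
clock: 52.12
position: [0.5605, 0.1766, 0.1443]
tool_rot: [-3.141, -0.004, 3.134]
force: [1.4, -0.1, 1.5]
grip_width: 0.0354
```

Request:
carry_out([
  [0, 0, -40, 0, 0, 0, 150],
  [0, 0, -20, 0, 0, 0, 150],
  [0, 0, 0, 0, 0, 0, 150],
  [0, 0, 0, 0, 0, 0, 150],
])

```text
clock: 52.45
position: [0.5621, 0.1768, 0.2055]
tool_rot: [-3.142, 0.002, 3.133]
force: [-0.6, -0.3, 0.2]
grip_width: 0.0352
```

```bash
python3 - <<'E'
from h import *
st();f=frame('wrist');save('w19',f['color']);knob(f)
for a in((.5589,.0045),(.56,.0962),(.5626,.347),(.562,.301),(.5615,.2555)):seated(f,*a)
E
```

```text
t 52.45 q [ 0.34  0.78 -1.2   1.69  0.77  1.23  0.52] p [0.5621 0.1768 0.2055] rot [-3.1415e+00  1.8000e-03  3.1333e+00] F [-0.6 -0.3  0.2] w 0.0352
knob 614 top 0.0869 c [560.9 176.1] dial -0.001
seat 431 mid [521.1   4.6] size [20.1 22.3] yaw 1.5357 head z 0.0489 tip z 0 roots [np.float64(0.0453), 0, 0, 0, 0, 0]
seat 417 mid [521.7  96.4] size [20.5 21.5] yaw 1.5699 head z 0.049 tip z 0 roots [np.float64(0.0449), 0, 0, 0, 0, 0]
seat 400 mid [524.9 349.2] size [18.4 23.5] yaw 1.5594 head z 0.049 tip z 0 roots [np.float64(0.0442), 0, 0, 0, 0, 0]
seat 403 mid [523.8 302.2] size [19.7 21.4] yaw 1.5558 head z 0.0486 tip z 0 roots [np.float64(0.0443), 0, 0, 0, 0, 0]
seat 393 mid [523.4 256.5] size [19.6 21.6] yaw 1.5621 head z 0.0487 tip z 0 roots [np.float64(0.0445), 0, 0, 0, 0, 0]
```

```bash
python3 -c "
from workcell import bot
print(bot.job_done())"
```

```text
the job is handed in; nothing more can be done
None
```

All five bolts on the table are seated in the right racks, the knob is back at its middle position, and the job is handed in. It took 52.5 s of the 210 s allowed, and no verdict was reported.

**What I did:** Three bolts had coarse thread and two fine. I opened the coarse guard and seated the coarse bolts in all three coarse seats. Then I opened the fine guard, seated the fine bolts in the nearest and farthest fine seats, and turned the knob back. I never handled the two green look-alikes or the other things on the table.

**Last checks (wrist camera, gripper clear of everything):**
- **Knob:** it reads -0.001 rad with its top at 87 mm, which means it is popped up.
- **Bolts:** all five head tops read 48.6 to 49.0 mm, against 50.5 mm expected. The wrist camera reads about 1 mm low, and a bolt resting on its ridges would read about 3 mm higher, so I take them as fully down. The heads face the robot and lie on the seat lines.
- **Guards:** I did not check the closed guards by eye, because the picture limit was reached. The depth readings fit closed guards: only the heads could be measured and the rest of each bolt was covered.
- **Disagreement:** some bolt lengths and angles measured in the racks came out too large because guard edges fell in the measuring window. I relied on the height, head and sideways readings instead.

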